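# Pack the rig fittings and slide the fan drum to its parking ring

### The arm

A 6-joint arm with a two-finger parallel gripper is mounted at the origin on the work surface. World frame = base frame: x ahead of the robot, y to its left, z up, the work surface at z = 0. Lengths are in mm, angles in rad, forces in N, time in s.
With the tool pointing down it reaches from about 350 to 775 mm from the base axis. Payload 7.3 kg.
Tool frame: the origin (TCP) lies at the very end of the fingers, on their centre line; the grasp point (between the pads) lies 19 mm behind it; z points along the fingers, y is the line along which they close (so a half turn about z gives the same grasp; the last joint's range is limited). The gripper opens to 92 mm and grips with 3 to 60 N. Pads are 19 mm wide; open, the fingers measure 130 mm over their backs; the gripper's body (75 mm by 190 mm) begins 47 mm behind the grasp point.
Start: joints at [1.065, 0.342, 1.524, -0, 1.275, -0.146], TCP at [184.833, 491.41, 204.141] pointing down, gripper open.
Joint ranges: [-2.53, 2.53], [-0.77, 2.02], [0.04, 2.7], [-1, 4.14], [0.28, 2.66], [-3.11, 3.11]. Speed limits (rad/s): [2.57, 2.57, 3.14, 3.14, 3.14, 3.14].

### API

Orientations are given as [roll, pitch, yaw] about the fixed x, y, z axes, in that order (R = Rz(yaw) Ry(pitch) Rx(roll)).
In Python, from plant import * gives the robot as it stands.
- The arm moves only by the tool arm_command, never from a script. Its arguments are lists of equal length, an entry for each row: "gripper": the finger opening in mm, from 0 to 91.8; "dp": the shift along the tool's x, y, z in units of 25 mm (1.0 is 25 mm), a list of three; "twist": the turn about the tool's z in units of 5 degrees (1.0 is 5 degrees). A call has exactly 5 rows; each row shifts and turns the commanded pose from where the row before left it, along the tool's axes as they then stand; what a row does not reach is not made up. A row lasts 1/8 s, in which the tool goes at most 62.5 mm and 10.7 degrees, less where a joint would pass 70% of its speed; a pose out of reach is approached as far as the arm can. A call is refused whole if a number of a shift passes 1 or a number of a turn 1, either way. A call with a gripper value outside its range is refused whole. The fingers move at their own pace and stop on an object; the grip force is fixed at half the most. Time passes only in rows, so rows that do not move let the fingers close, or fill a call up. It gives the time, the measured TCP pose, the force, the opening and the grip force at its end, in the units of the state.
- get_obs(): the state, without advancing time (a new reading comes with each control period).
- capture(name): name is "scene" or "top" or "wrist"; returns the picture (420x560x3 uint8, red, green, blue); there is no depth.
- get_calibration(name): a dict with "mtx" (3x3 intrinsics, pixels), "position" and "attitude" of the camera in the world; the wrist camera has in their place "mount" (4x4, takes a point from camera to tool coordinates, whose origin is the TCP and whose axes are the flange's). Camera axes: x right, y down, z forward; pixel columns grow to the right and rows downward; lengths in mm; the calibration is good to about 2 mm. The wrist camera is an equidistant fisheye: a pixel r from the principal point sees the ray r / f radians off the axis. A picture is of the moment at which its call begins: read the wrist's pose just before it. get_calibration takes no time and is no camera call.
- close_job(): hands the job in; it is judged then, once.
The state is a dict: "time": time; "joint_positions": joint angles; "dq": joint speeds; "tau": joint torques, N m; "tool_pos": TCP position; "tcp_rot": TCP orientation; "contact_force": force on the tool from outside, world axes, zero at the start; "moment": the same for the moment, N m; "grip_width": finger opening in mm; "finger_force": force on a finger pad.
Only numpy, scipy, OpenCV 4.12 (cv2) and the standard library are available. Lean on these libraries where they do the work, as an engineer would, in place of code of your own. Each camera call takes 0.05 s, during which the arm holds its last target. There are 200 camera calls.

### The job

Put the compressor rig's loose parts away: first pack every fitting that stands on the bench upright and flat on the floor of the plywood box, and leave them all there. Then slide the white fan drum along the bench, without lifting or tipping it, round the pipe stand and the clamp block to stand wholly inside the steel parking ring; neither the drum nor the robot may touch those two fixed stands, and leave the tape roll and notebook where they are.

Things in the scene. Friction and masses are not known exactly. Their poses are not given: they have to be found in the camera images.
- plug1: Grey plastic pipe plug, may be absent: cylinder 46 mm in diameter and 40 mm high with a black band, and on its top centre a round brass stem 16 mm in diameter and 34 mm high (top at 74 mm) to hold it by. 0.12 kg. Standing upright; origin at the centre of its underside, z up. 
- plug2: Grey plastic pipe plug, may be absent: cylinder 46 mm in diameter and 40 mm high with a black band, and on its top centre a round brass stem 16 mm in diameter and 34 mm high (top at 74 mm) to hold it by. 0.12 kg. Standing upright; origin at the centre of its underside, z up. 
- block1: Aluminium valve block, may be absent: 46 x 46 mm, 40 mm high, and on its top centre a square brass stem 16 x 16 mm, 34 mm high (top at 74 mm), its sides parallel to the block's. 0.18 kg. Standing upright; origin at the centre of its underside, z up. x and y along its sides.
- block2: Aluminium valve block, may be absent: 46 x 46 mm, 40 mm high, and on its top centre a square brass stem 16 x 16 mm, 34 mm high (top at 74 mm), its sides parallel to the block's. 0.18 kg. Standing upright; origin at the centre of its underside, z up. x and y along its sides.
- manifold: Aluminium manifold, may be absent: 94 mm along its x, 46 mm along its y, 40 mm high, and on its top centre a square brass stem 16 x 16 mm, 34 mm high (top at 74 mm), its sides parallel to the body's. 0.32 kg. Standing upright; origin at the centre of its underside, z up. 
- fittings_box: Open plywood box, fixed to the bench: outside 162 mm along its x, 112 mm along its y, 46 mm high; walls and floor 6 mm thick, so inside 150 x 100 mm and 40 mm deep. Origin at the centre of its underside. With all five fittings it is full: three columns of 50 mm along x, two rows of 50 mm along y, the manifold taking two columns of one row.
- drum: White plastic fan drum with grey bands: upright cylinder 110 mm in diameter, 65 mm high, about 0.8 kg, too wide to grip; slides on the bench. Origin at the centre of its underside, z up.
- parking_mark: Flat steel-coloured ring lying flush on the bench (no height to speak of), 140 mm outside diameter, band 8 mm wide. Origin at its centre; the drum is to stand inside it.
- pipe_stand: Pipe stand fixed to the bench: round steel foot 50 mm in diameter with a grey saddle on top; all within 25 mm of its axis, 40 mm high. Origin at the centre of its underside. Not to be touched.
- clamp_block: Grey clamp block fixed to the bench: 46 x 46 mm, 30 mm high, with a round steel knob on top, 40 mm high in all. Origin at the centre of its underside, x and y along its sides. Not to be touched.
- tape_roll: Bystander: roll of blue tape lying flat, 80 mm in diameter, 22 mm high. Origin at the centre of its underside.
- notebook: Bystander: blue pocket notebook lying flat, 105 mm along its x, 74 mm along its y, 12 mm thick. Origin at the centre of its underside.
There are look-alikes about, which are no part of the job. Leave any turquoise look-alike of the plug1 alone. Leave any green look-alike of the block1 alone.

How it is judged:
By the outcome, as a careful person would: the job done as asked, in the order asked, and still so for the second after the job is handed in, with the robot touching nothing.
Of plug1, plug2, block1, block2, manifold only 4 to 5 are there at a start; the rules pass over those that are not, and their reading is None.
At some moment in a run one of plug1, plug2, block1, block2, manifold may be knocked a few centimetres aside while the robot is not near it.
It also fails if it takes over 210 s, if anything falls off the work surface, if the arm or the gripper's body presses on something with over 40 N, if the wrist force passes 120 N, or if a joint passes its speed limit or range.

## Working session

There is one attempt and no reset: what is moved stays moved. The work goes in short steps, Python scripts to look and compute and a tool call to move; the robot and the scene stay as the last step left them, time stands still between calls to the robot, and variables do not carry over. Pictures are saved under pics/ and viewed, at most 14 in all, crops included, and the job is handed in when it is done.

Besides the shell and the picture viewer there is one more tool, called after ">>>" by a JSON object that holds its "fn" and its "kwargs". arm_command: Moves the arm, as the interface text tells. Its arguments: {"type":"object","properties":{"gripper":{"type":"array"},"dp":{"type":"array"},"twist":{"type":"array"}},"required":["gripper","dp","twist"]}

```bash
ls; mkdir -p pics; python3 - <<'E'
from plant import *
import cv2
print(get_obs())
for n in("scene","top"):
    im=capture(n); cv2.imwrite(f"pics/{n}0.png",im[...,::-1]); 
for n in("scene","top","wrist"): print(n,get_calibration(n))
E
```

```text
pics
{'time': 0.0, 'joint_positions': array([ 1.06501220e+00,  3.42767804e-01,  1.52503458e+00, -1.95035898e-05,
        1.27543516e+00, -1.46012556e-01]), 'dq': array([-1.24990129e-03, -7.25378456e-04,  1.28618951e-03,  2.03446534e-03,
        9.38406387e-05,  7.76779349e-05]), 'tau': array([ 1.29375527e-03, -4.31230152e+01, -2.44225484e+01,  7.17398152e-02,
        5.60314755e-02, -1.47117175e-04]), 'tool_pos': array([184.59543859, 490.98029591, 203.41548952]), 'tcp_rot': array([-3.13996254e+00, -2.20872012e-04,  2.78182660e+00]), 'contact_force': array([-0.19749384, -0.13306594,  0.0098989 ]), 'moment': array([ 0.06179219,  0.0020596 , -0.05591689]), 'finger_force': 0.0, 'grip_width': 91.75595370514048}
scene {'mtx': array([[416.53074072,   0.        , 278.99748932],
       [  0.        , 416.53074072, 216.60489551],
       [  0.        ,   0.        ,   1.        ]]), 'position': array([1039.32615082,   50.62868281,  669.66202448]), 'attitude': array([-2.41870574, -0.0034495 ,  1.70102812])}
top {'mtx': array([[428.36111689,   0.        , 282.35110997],
       [  0.        , 428.36111689, 212.51011264],
       [  0.        ,   0.        ,   1.        ]]), 'position': array([ 288.88226842,  -16.35092683, 1167.40680292]), 'attitude': array([-2.95782254, -0.01045724, -1.5547544 ])}
wrist {'mtx': array([[325.1922621 ,   0.        , 283.6246616 ],
       [  0.        , 325.1922621 , 210.65977571],
       [  0.        ,   0.        ,   1.        ]]), 'mount': array([[ 2.95943141e-04, -9.54715079e-01, -2.97521480e-01,
         8.22631318e+01],
       [ 9.99999923e-01,  2.06338940e-04,  3.32575049e-04,
         4.13186329e-01],
       [-2.56124147e-04, -2.97521555e-01,  9.54715067e-01,
        -1.81227999e+02],
       [ 0.00000000e+00,  0.00000000e+00,  0.00000000e+00,
         1.00000000e+00]])}
```

View pics/top0.png

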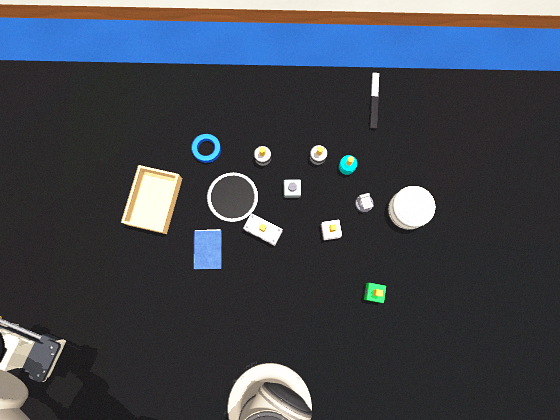

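View pics/scene0.png

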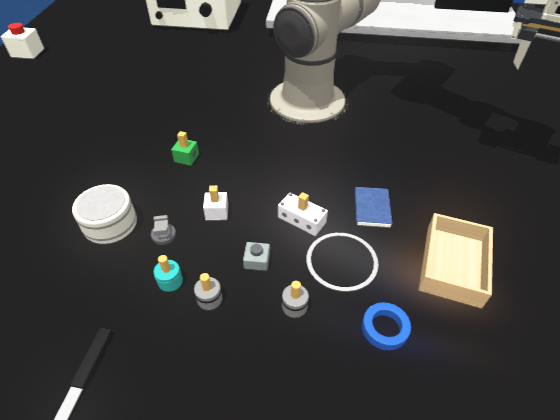

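The top view shows: box (152,200), tape (206,148), ring (232,197), notebook (207,249), manifold (263,230), grey plugs (262,155) and (318,154), clamp block (292,188), silver block (331,230), pipe stand (365,202) and drum (412,208). Two plug candidates besides the greys and one extra block are ruled out by colour: (348,164) is turquoise and (375,293) is green, both look-alikes to leave. So there are four fittings. I'll measure them and crop to confirm.

```bash
cat > h.py <<'E'
from plant import *
import numpy as np, cv2
from scipy.spatial.transform import Rotation as R
CAL={n:get_calibration(n) for n in("scene","top","wrist")}
def pose(n,obs=None):
    c=CAL[n]
    if n!="wrist": return R.from_euler('xyz',c['attitude']).as_matrix(),np.array(c['position'])
    Rt=R.from_euler('xyz',obs['tcp_rot']).as_matrix(); M=c['mount']
    return Rt@M[:3,:3],Rt@M[:3,3]+obs['tool_pos']
def ray(n,uv,obs=None):
    K=CAL[n]['mtx'];Rm,p=pose(n,obs); uv=np.atleast_2d(uv).astype(float)
    x=(uv[:,0]-K[0,2])/K[0,0];y=(uv[:,1]-K[1,2])/K[1,1]
    if n=="wrist":
        r=np.hypot(x,y)+1e-12; d=np.c_[x/r*np.sin(r),y/r*np.sin(r),np.cos(r)]
    else: d=np.c_[x,y,np.ones_like(x)]
    return p,d@Rm.T
def onz(n,uv,z,obs=None):
    p,d=ray(n,uv,obs); return (p+d*((z-p[2])/d[:,2])[:,None])[:,:2]
def px(n,P,obs=None):
    K=CAL[n]['mtx'];Rm,p=pose(n,obs); c=(np.atleast_2d(P)-p)@Rm
    if n=="wrist":
        t=np.arctan2(np.hypot(c[:,0],c[:,1]),c[:,2]);h=np.hypot(c[:,0],c[:,1])+1e-12
        return np.c_[c[:,0]/h*t,c[:,1]/h*t]*K[0,0]+K[:2,2]
    return c[:,:2]/c[:,2:]*K[0,0]+K[:2,2]
def cross(a,b):  # a,b=(cam,uv,obs): nearest point of two rays and miss
    p,d=ray(*a);q,e=ray(*b);d,e=d[0],e[0]
    s=np.linalg.lstsq(np.c_[d,-e],q-p,rcond=None)[0]
    A,B=p+s[0]*d,q+s[1]*e; return (A+B)/2,np.linalg.norm(A-B)
def blobs(im,lo,hi,amin=15,space=cv2.COLOR_RGB2HSV):
    m=cv2.inRange(cv2.cvtColor(im,space),np.array(lo),np.array(hi))
    n,l,s,c=cv2.connectedComponentsWithStats(m)
    return [(c[i],s[i],(l==i).astype(np.uint8)) for i in range(1,n) if s[i,4]>=amin]
YEL=((14,120,90),(32,255,255))
E
python3 - <<'E'
from h import *
np.set_printoptions(precision=1,suppress=True)
t=cv2.imread("pics/top0.png")[...,::-1].copy(); s=cv2.imread("pics/scene0.png")[...,::-1].copy()
for c,st,m in blobs(t,*YEL,8): print("topY",c,st[2:],onz("top",c,74)[0])
for c,st,m in blobs(s,*YEL,20): print("scY",c,st[2:],onz("scene",c,66)[0])
# white/grey low sat
for c,st,m in blobs(t,(0,0,70),(180,70,255),60):
    if 60<c[1]<320: print("topW",c,st,onz("top",c,0)[0])
for c,st,m in blobs(t,(100,150,80),(125,255,255),60): print("topB",c,st,onz("top",c,15)[0])
big=cv2.resize(t[130:310,190:450],None,fx=3,fy=3,interpolation=cv2.INTER_CUBIC)
cv2.imwrite("pics/crop0.png",big[...,::-1])
E
```

```text
topY [41.5  5. ] [8 1 8] [1078.2  667.7]
topY [239.5   9. ] [10  1 10] [1078.8  106.8]
topY [483.   14.1] [ 9  2 10] [1079.  -588.4]
topY [261.8 151.6] [ 5  9 31] [656.4  32.8]
topY [319.  150.7] [ 5  8 34] [ 662.  -119.6]
topY [349.2 160.8] [ 6  8 28] [ 635.4 -200.2]
topY [134.8 175. ] [ 5 13 13] [585.6 365.1]
topY [141.4 188.2] [ 50  53 271] [550.3 345. ]
topY [171.6 205.6] [ 23  59 199] [505.3 263.3]
topY [262.  227.7] [ 7  8 27] [451.6  27.3]
topY [331.1 228.9] [ 7  7 17] [ 451.4 -151.1]
topY [136.5 226.5] [8 2 8] [448.9 349.9]
topY [149.5 229.5] [8 2 8] [441.8 316. ]
topY [375.3 292.6] [ 5  7 21] [ 291.7 -261.5]
topY [379.4 291.3] [ 4  5 10] [ 295.  -271.9]
scY [541.5  26.5] [ 38   9 119] [-419.4  722.2]
scY [182.4 139. ] [ 11  16 116] [ 303.6 -268.7]
scY [213.8 193.6] [  9  17 103] [ 467.  -155.7]
scY [302.8 201.7] [ 10  18 100] [465.5  25.4]
scY [164.2 264.3] [ 13  17 100] [ 648.3 -201.4]
scY [205.5 282.4] [ 12  18 104] [ 675.1 -120.7]
scY [295.1 291. ] [ 9 17 88] [671.8  31.7]
topW [374.5  98.4] [371  72   9  56 376] [ 850.1 -288.9]
topW [317.8 154.8] [310 145  18  20 224] [ 675.  -123.4]
topW [262.1 155.6] [254 146  17  20 219] [669.4  35. ]
topW [151.3 200.9] [ 122  165   58   67 1989] [532.3 339.2]
topW [239.9 204.9] [ 207  172   76   74 2603] [525.4  93.1]
topW [291.9 187.9] [283 179  18  19 323] [576.6 -50.8]
topW [411.4 207.4] [ 388  186   48   44 1627] [ 527.1 -384.6]
topW [364.  202.4] [355 193  19  19 276] [ 538.9 -252.4]
topW [330.8 229.7] [320 219  22  22 322] [ 460.3 -159.2]
topB [279.1  44. ] [    0    18   560    53 23700] [1009.    -7.3]
topB [206.2 154.8] [191 136  30  27 107] [663.9 191. ]
topB [204.9 143.4] [197 138  18  17  79] [697.2 196.4]
```

View pics/crop0.png

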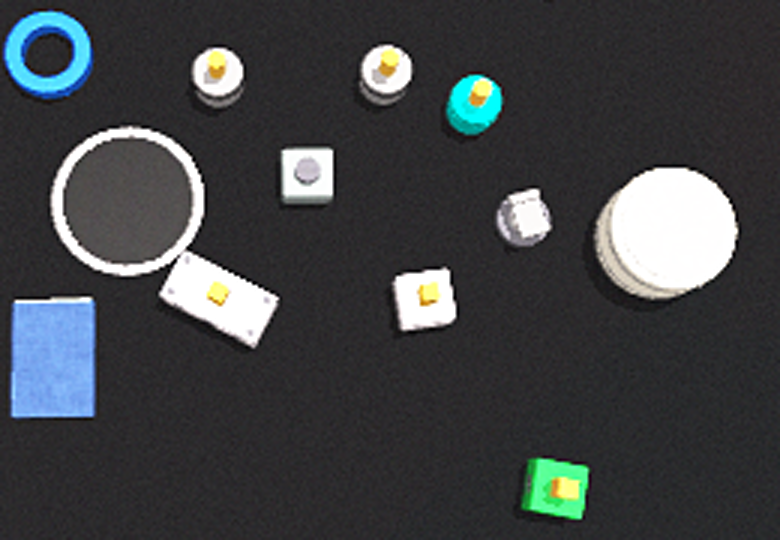

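The crop confirms the four wanted parts: grey plugs at (217,75) and (386,72), silver block at (425,298), manifold at (218,298). The turquoise one (475,105) and the green one (556,488) are the look-alikes. Next I'll measure the box, ring, drum and stands.

```bash
python3 - <<'E'
from h import *
np.set_printoptions(precision=1,suppress=True)
t=cv2.imread("pics/top0.png")[...,::-1].copy(); s=cv2.imread("pics/scene0.png")[...,::-1].copy()
def box(im,n,roi):
    x0,y0,x1,y1=roi; m=np.zeros(im.shape[:2],np.uint8)
    m[y0:y1,x0:x1]=255*((im[y0:y1,x0:x1].max(2)>60)&(im[y0:y1,x0:x1,0]>im[y0:y1,x0:x1,2]+15))
    cs,_=cv2.findContours(m,0,1); c=max(cs,key=cv2.contourArea)
    h=cv2.convexHull(c)[:,0]
    return onz(n,h+0.0,46).astype(np.float32),h
for n,im,roi in(("top",t,(110,155,190,245)),("scene",s,(410,205,510,310))):
    P,h=box(im,n,roi); r=cv2.minAreaRect(P); print(n,r)
    q=cv2.approxPolyDP(h,4,True)[:,0]; print(q.tolist(), onz(n,q,46).tolist())
# gray objects: top view clusters, hull in z-plane
v=t.max(2)
def circ(roi,z,thr=70,n="top",im=t):
    x0,y0,x1,y1=roi; m=np.zeros(im.shape[:2],np.uint8); m[y0:y1,x0:x1]=255*(im.max(2)[y0:y1,x0:x1]>thr)
    c=max(cv2.findContours(m,0,1)[0],key=cv2.contourArea)[:,0]
    P=onz(n,c,z).astype(np.float32); return cv2.minEnclosingCircle(P),cv2.minAreaRect(P)
print("drum top z65",circ((380,180,450,240),65,200)[0])
print("ring",circ((205,170,245,216),0,120)) 
print("pipe",circ((352,190,376,214),20))
print("clamp",circ((280,175,304,202),30,120))
print("block",circ((316,215,346,244),40,120))
print("manif",circ((240,212,288,250),40,150))
print("tape",circ((188,130,225,166),22,120)); print("note",circ((190,225,224,275),12,80))
print("drum sc",circ((70,180,140,245),65,120,"scene",s))
for nm,a,b in(("drum",0,0),):pass
Y=lambda im,u,v:min(blobs(im,*YEL,8),key=lambda b:np.hypot(*(b[0]-(u,v))))[0]
for nm,a,b in(("plugA",(262,152),(295,291)),("plugB",(319,151),(205,282)),("manif",(262,228),(303,202)),("block",(331,229),(214,194))):
    p,e=cross(("top",Y(t,*a)),("scene",Y(s,*b))); print(nm,p,e)
E
```

```text
top ((528.9998779296875, 324.0651550292969), (128.67735290527344, 167.17747497558594), 78.02554321289062)
[[138, 165], [182, 178], [166, 234], [121, 222]] [[621.3476012895735, 368.3755544278266], [587.2602797540148, 247.3577611619823], [434.4870676948468, 280.40320833766725], [464.3294525241522, 401.00966313081227]]
scene ((554.2637939453125, 305.64794921875), (148.06930541992188, 218.00657653808594), 78.01660919189453)
[[433, 213], [493, 227], [492, 293], [484, 308], [445, 309], [410, 286], [410, 243]] [[442.6636088044129, 287.6912354936136], [464.7447863254473, 400.17773865179754], [618.7215428529764, 367.6505421601264], [650.3960075677376, 348.3834902997165], [660.9396926399966, 283.24203874128426], [623.1028930269775, 228.57260976552107], [526.6373224612854, 235.82781024395473]]
drum top z65 ((514.982177734375, -364.5968017578125), 63.16371536254883)
ring (((553.5968017578125, 122.79327392578125), 69.36186218261719), ((566.6817626953125, 146.0419921875), (72.1635513305664, 138.37948608398438), 60.628135681152344))
pipe (((536.6603393554688, -249.30487060546875), 27.98133850097656
[... 623 characters left out ...]
tape (((682.4739990234375, 191.7911376953125), 42.99192810058594), ((682.447509765625, 191.89805603027344), (83.99686431884766, 80.00346374511719), 48.082698822021484))
note (((400.1658935546875, 174.9095916748047), 63.146446228027344), ((400.9103698730469, 176.6744384765625), (107.34857177734375, 75.58430480957031), 2.416243553161621))
drum sc (((542.3590698242188, -355.65521240234375), 82.74832916259766), ((543.4680786132812, -356.9682312011719), (164.94833374023438, 109.57793426513672), 36.58823013305664))
plugA [663.6  32.5  52.8] 2.4818009663272265
plugB [ 668.6 -122.5   55.4] 2.3213116294054585
manif [454.6  26.5  54.7] 3.1076738258239147
block [ 455.1 -156.7   53.7] 6.3243231211476925
```

>>> {"fn": "arm_command", "kwargs": {"gripper": [40, 40, 40, 40, 40], "dp": [[-1, -0.3, 0], [-1, -0.3, 0], [-1, -0.3, 0], [-1, -0.3, 0], [-1, -0.3, 0]], "twist": [0, 0, 0, 0, 0]}}

```text
time: 0.72
tool_pos: [289.1, 411.6, 203.8]
tcp_rot: [-3.141, -0.0, 2.782]
contact_force: [0.3, -1.0, 0.5]
grip_width: 46.5
finger_force: 0.0
```

>>> {"fn": "arm_command", "kwargs": {"gripper": [40, 40, 40, 40, 40], "dp": [[-1, -0.3, 0], [-1, -0.3, 0], [-1, -0.3, 0], [-1, -0.3, 0], [-1, -0.3, 0]], "twist": [0, 0, 0, 0, 0]}}

```text
time: 1.35
tool_pos: [392.8, 332.5, 203.8]
tcp_rot: [-3.141, -0.001, 2.782]
contact_force: [0.9, 0.2, 0.6]
grip_width: 40.0
finger_force: 0.0
```

>>> {"fn": "arm_command", "kwargs": {"gripper": [40, 40, 40, 40, 40], "dp": [[-1, -0.3, 0], [-1, -0.3, 0], [-1, -0.3, 0], [-1, -0.3, 0], [-1, -0.3, 0]], "twist": [0, 0, 0, 0, 0]}}

```text
time: 1.98
tool_pos: [496.6, 253.4, 203.7]
tcp_rot: [-3.141, -0.001, 2.782]
contact_force: [1.5, -0.1, -0.5]
grip_width: 40.0
finger_force: 0.0
```

>>> {"fn": "arm_command", "kwargs": {"gripper": [40, 40, 40, 40, 40], "dp": [[-0.8, -0.1, 0], [-0.8, -0.1, 0], [0, 0, 0], [0, 0, 0], [0, 0, 0]], "twist": [0, 0, -0.86, -0.86, 0]}}

```text
time: 2.6
tool_pos: [532.1, 235.4, 204.0]
tcp_rot: [3.142, -0.0, 2.931]
contact_force: [0.1, 0.2, -0.5]
grip_width: 40.0
finger_force: 0.0
```

```bash
cat >> h.py <<'E'
def snap(n,name):
    o=get_obs(); im=capture(n); cv2.imwrite(f"pics/{name}.png",im[...,::-1]); return o,im
E
python3 - <<'E'
from h import *
import pickle
np.set_printoptions(precision=1,suppress=True)
o,im=snap("wrist","w1"); print(o['time'],o['tool_pos'],o['tcp_rot'],o['joint_positions'],o['grip_width']); pickle.dump(o,open("w1.pkl","wb"))
for nm,P in(("box",(531,330,46)),("plugA",(660,33,74)),("manif",(453,27,74)),("ring",(553,123,0))): print(nm,px("wrist",P,o))
E
```

```text
2.6 [532.1 235.4 204. ] [ 3.1 -0.   2.9] [ 0.3  0.4  1.4  0.   1.3 -1.1] 39.955031299751376
box [[368.3 171.5]]
plugA [[148.2 325.3]]
manif [[ 83.9 168.6]]
ring [[200.2 215.2]]
```

View pics/w1.png

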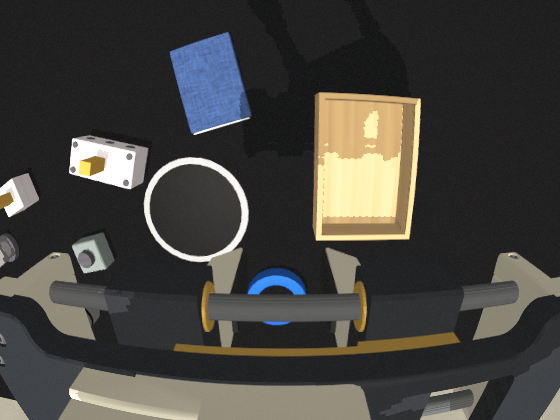

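The wrist view shows the box with rim corners near (317,93), (421,98), (410,240) and (316,239). Ring is at (197,210), manifold (108,160), block (18,195) and clamp block (92,252).

```bash
cat >> h.py <<'E'
def boxfit(im,o,roi=(300,80,440,250)):
    x0,y0,x1,y1=roi; m=np.zeros(im.shape[:2],np.uint8); q=im[y0:y1,x0:x1].astype(int)
    m[y0:y1,x0:x1]=255*((q.max(2)>50)&(q[...,0]>q[...,2]+20))
    c=cv2.convexHull(max(cv2.findContours(m,0,1)[0],key=cv2.contourArea))
    g=np.zeros_like(m); cv2.fillPoly(g,[c],255); return max(cv2.findContours(g,0,1)[0],key=cv2.contourArea)[:,0]
E
python3 - <<'E'
from h import *
import pickle
np.set_printoptions(precision=2,suppress=True)
o=pickle.load(open("w1.pkl","rb")); im=cv2.imread("pics/w1.png")[...,::-1].copy()
c=boxfit(im,o); P=onz("wrist",c,46,o)
r=cv2.minAreaRect(P.astype(np.float32)); print(r)
a=np.deg2rad(-12)
for it in range(4):
    u=np.array([np.cos(a),np.sin(a)]);v=np.array([-u[1],u[0]]); X,Y=P@u,P@v
    out=[]
    for A,B,s in((X,Y,1),(X,Y,-1),(Y,X,1),(Y,X,-1)):
        e=np.percentile(s*A,99)*s; k=(abs(A-e)<6)&(abs(B-B.mean())<(40 if A is Y else 25)); p=np.polyfit(B[k],A[k],1); out.append((np.polyval(p,B.mean()),p[0]))
    xs=[out[0],out[1]];ys=[out[2],out[3]]
    print(np.rad2deg(a),out[0][0]-out[1][0],out[2][0]-out[3][0],[np.rad2deg(q[1]) for q in out])
    cx=(out[0][0]+out[1][0])/2;cy=(out[2][0]+out[3][0])/2; print("centre",u*cx+v*cy)
    a+= (out[2][1]+out[3][1])/2
# ring
m=cv2.inRange(im,(150,150,150),(255,255,255)); n,l,s,cc=cv2.connectedComponentsWithStats(m); i=l[160,190] 
i=max(range(1,n),key=lambda k:s[k,2] if 140<cc[k][0]<250 and 150<cc[k][1]<270 else 0)
k=max(cv2.findContours((l==i).astype(np.uint8),0,1)[0],key=len)[:,0]; Q=onz("wrist",k,0,o).astype(np.float32)
print("ring",cv2.fitEllipse(Q))
E
```

```text
((528.8407592773438, 328.91070556640625), (119.05935668945312, 164.8615264892578), 78.08187103271484)
-12.000000000000002 163.44718756692373 117.99776448302885 [np.float64(0.9110802752265864), np.float64(-0.13798532480951184), np.float64(0.07544503763802735), np.float64(0.4527979485480354)]
centre [528.66 328.84]
-11.73587850690697 163.45509704738663 117.99653125217873 [np.float64(1.180900896182975), np.float64(0.12601692469531384), np.float64(-0.18861716638855136), np.float64(0.18870561402876324)]
centre [528.66 328.85]
-11.735834283086865 163.4550985299437 117.99653125557347 [np.float64(1.1809451387414514), np.float64(0.12606112868454133), np.float64(-0.18866138063923432), np.float64(0.18866139607527366)]
centre [528.66 328.85]
-11.735834275368845 163.45509853020218 117.99653125557421 [np.float64(1.1809451464628868), np.float64(0.1260611363992379), np.float64(-0.1886613883556633), np.float64(0.18866138835829477)]
centre [528.66 328.85]
ring ((546.3075561523438, 115.76590728759766), (138.22569274902344, 139.63619995117188), 13.37645435333252)
```

```bash
python3 - <<'E'
from h import *
np.set_printoptions(precision=2,suppress=True)
for P in((546.3,115.8,0),(529.2,331.3,46)): print(px("top",P),px("scene",P))
print(onz("top",(232.5,197),0), onz("scene",(342.5,261),0))
u=np.array([np.cos(-.205),np.sin(-.205)]);v=np.array([-u[1],u[0]])
C=np.array([529.2,331.3])
for n in("top","scene"): print(px(n,[np.r_[C+a*u+b*v,46] for a,b in((-81,-56),(81,-56),(81,56),(-81,56))]).tolist())
E
```

```text
[[232.04 197.42]] [[343.15 258.78]]
[[149.24 198.48]] [[462.05 249.43]]
[[547.51 114.57]] [[551.82 114.7 ]]
[[161.3204932897886, 232.4061906460292], [177.53210648161954, 174.3850432647008], [137.49122304751657, 165.5046241849498], [120.29227022606375, 223.12352443770303]]
[[435.4334919103497, 211.73708499093053], [426.8637162110685, 275.5368443348814], [493.33679776994563, 293.72648586505903], [493.9206497642854, 225.7917833161165]]
```

>>> {"fn": "arm_command", "kwargs": {"gripper": [40, 40, 40, 40, 40], "dp": [[-0.9, -0.73, 0.2], [-0.9, -0.73, 0.2], [-0.9, -0.73, 0.2], [-0.9, -0.73, 0.2], [-0.9, -0.73, 0.2]], "twist": [0, 0, 0, 0, 0]}}

```text
time: 3.28
tool_pos: [623.6, 122.1, 178.9]
tcp_rot: [3.141, -0.0, 2.931]
contact_force: [0.2, -0.0, 0.3]
grip_width: 40.2
finger_force: 0.0
```

>>> {"fn": "arm_command", "kwargs": {"gripper": [40, 40, 40, 40, 40], "dp": [[-0.9, -0.73, 0.2], [-0.9, -0.73, 0.2], [-0.9, -0.73, 0.2], [-0.9, -0.73, 0.2], [0, 0, 0]], "twist": [0, 0, 0, 0, 0]}}

```text
time: 3.9
tool_pos: [696.3, 30.7, 157.9]
tcp_rot: [-3.141, -0.001, 2.928]
contact_force: [-0.5, 0.7, 0.1]
grip_width: 39.9
finger_force: 0.0
```

```bash
cat >> h.py <<'E'
def brief(o): print("t%.2f"%o['time'],np.round(o['tool_pos'],1),"yaw %.2f"%np.rad2deg(o['tcp_rot'][2]),"w%.1f"%o['grip_width'])
def topface(im,o,z=74,thr=0.8,near=None,rmax=60):
    # brightest yellow face of a stem (its top), centre on plane z, in world; lists all
    for c,s,m in blobs(im,*YEL,40):
        V=cv2.cvtColor(im,cv2.COLOR_RGB2HSV)[...,2]; hi=np.percentile(V[m>0],95)
        k=((m>0)&(V>thr*hi)).astype(np.uint8); n,l,st,cc=cv2.connectedComponentsWithStats(k)
        i=1+np.argmax(st[1:,4]); ct=max(cv2.findContours((l==i).astype(np.uint8),0,1)[0],key=len)[:,0]
        P=onz("wrist",ct,z,o).astype(np.float32)
        print("blob",c.round(0),s[2:],"all@57",onz("wrist",c,57,o)[0].round(1),"top@74 px",cc[i].round(1),onz("wrist",cc[i],z,o)[0].round(1),"rect",[np.round(q,1) for q in cv2.minAreaRect(P)])
E
python3 - <<'E'
from h import *
o,im=snap("wrist","w2"); brief(o); topface(im,o)
x,y=[int(q) for q in px("wrist",(662,33,60),o)[0]]; print(x,y)
cv2.imwrite("pics/w2c.png",cv2.resize(im[max(0,y-70):y+70,max(0,x-90):x+90],None,fx=4,fy=4)[...,::-1])
E
```

```text
t3.90 [696.3  30.7 157.9] yaw 167.79 w39.9
blob [54. 22.] [ 32  25 544] all@57 [ 453.4 -158.1] top@74 px [45.2 19.4] [ 454.9 -156.1] rect [array([ 454.8, -156.5]), array([16.3, 16.1]), np.float64(10.3)]
blob [278. 166.] [ 18  23 340] all@57 [661.1  33.9] top@74 px [277.7 168.2] [659.8  34.3] rect [array([659.7,  34.1]), array([14.1, 15.1]), np.float64(77.7)]
blob [ 58. 200.] [ 28  22 334] all@57 [ 638.4 -204.2] top@74 px [ 48.6 200.4] [ 634.8 -203. ] rect [array([ 634.5, -203.3]), array([15.6,  7.2]), np.float64(81.3)]
blob [126. 206.] [ 28  25 314] all@57 [ 665.  -119.9] top@74 px [117.1 211.6] [ 664.7 -121.6] rect [array([ 665.4, -121.2]), array([15.6, 15.8]), np.float64(84.8)]
blob [206. 306.] [ 14  51 404] all@57 [788.  -71.8] top@74 px [204.  311.2] [783.1 -69. ] rect [array([782. , -68.9]), array([ 5.7, 53.6]), np.float64(74.7)]
blob [361. 307.] [ 14  51 399] all@57 [822.8  87.5] top@74 px [363.4 311.1] [816.7  87.2] rect [array([815.7,  87.3]), array([ 5.9, 53.6]), np.float64(81.1)]
blob [329. 347.] [ 286   24 2593] all@57 [870.6  46.2] top@74 px [330.8 347. ] [855.6  48.3] rect [array([856.5,  40.6]), array([330.1,  17.3]), np.float64(77.8)]
277 168
```

View pics/w2c.png

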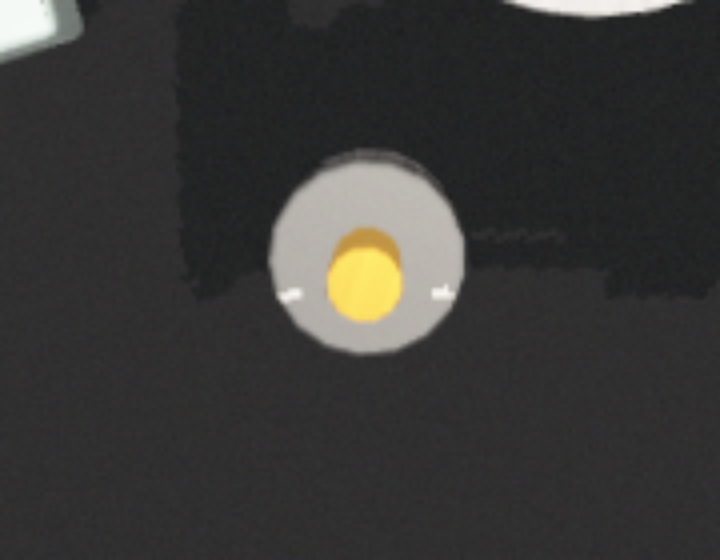

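The crop shows the grey plug with its round brass stem centred at about (365,285), unoccluded; it measures (660,34) at the right height. Going down to grasp.

>>> {"fn": "arm_command", "kwargs": {"gripper": [40, 40, 40, 40, 40], "dp": [[0.72, -0.09, 0.5], [0.72, -0.09, 0.5], [0, 0, 1], [0, 0, 1], [0, 0, 1]], "twist": [0, 0, 0, 0, 0]}}

```text
time: 4.58
tool_pos: [659.2, 37.0, 59.1]
tcp_rot: [3.141, 0.001, 2.932]
contact_force: [-0.3, 0.5, -0.0]
grip_width: 40.0
finger_force: 0.0
```

>>> {"fn": "arm_command", "kwargs": {"gripper": [40, 10, 10, 10, 10], "dp": [[0, 0, 0.5], [0, 0, 0], [0, 0, 0], [0, 0, 0], [0, 0, 0]], "twist": [0, 0, 0, 0, 0]}}

```text
time: 5.2
tool_pos: [660.3, 35.4, 47.8]
tcp_rot: [3.141, 0.002, 2.932]
contact_force: [0.1, -0.6, 2.8]
grip_width: 13.7
finger_force: 30.0
```

>>> {"fn": "arm_command", "kwargs": {"gripper": [10, 10, 10, 10, 10], "dp": [[0, 0, -1], [0, 0, -1], [0, 0, -1], [0, 0, -1], [0.473, 0.956, -0.2]], "twist": [0, 0, 0, 0, 0]}}

```text
time: 5.82
tool_pos: [654.3, 60.1, 153.8]
tcp_rot: [3.141, 0.004, 2.929]
contact_force: [0.8, 1.3, -1.4]
grip_width: 13.4
finger_force: 30.0
```

>>> {"fn": "arm_command", "kwargs": {"gripper": [10, 10, 10, 10, 10], "dp": [[0.473, 0.956, 0], [0.473, 0.956, 0], [0.473, 0.956, 0], [0.473, 0.956, 0], [0.473, 0.956, 0]], "twist": [0, 0, 0, 0, 0]}}

```text
time: 6.45
tool_pos: [619.6, 191.5, 151.5]
tcp_rot: [3.142, -0.0, 2.932]
contact_force: [0.0, -1.1, -0.8]
grip_width: 13.5
finger_force: 30.0
```

>>> {"fn": "arm_command", "kwargs": {"gripper": [10, 10, 10, 10, 10], "dp": [[0.473, 0.956, 0], [0.473, 0.956, 0], [0.473, 0.956, 0], [0.473, 0.956, 0], [0.473, 0.956, 0]], "twist": [0, 0, 0, 0, 0]}}

```text
time: 7.08
tool_pos: [586.6, 320.6, 151.5]
tcp_rot: [-3.142, -0.0, 2.932]
contact_force: [0.9, 0.0, -1.5]
grip_width: 13.4
finger_force: 30.0
```

>>> {"fn": "arm_command", "kwargs": {"gripper": [10, 10, 10, 10, 10], "dp": [[0.473, 0.956, 0], [0, 0, 0.8], [0, 0, 0.6], [0, 0, 0], [0, 0, 0]], "twist": [0, 0, 0, 0, 0]}}

```text
time: 7.7
tool_pos: [581.0, 345.4, 117.2]
tcp_rot: [3.141, 0.001, 2.931]
contact_force: [-0.2, 0.4, -0.9]
grip_width: 13.6
finger_force: 30.0
```

```bash
python3 - <<'E'
from h import *
o,im=snap("wrist","w3"); brief(o)
C=np.array([529.2,331.3]);a=np.deg2rad(-11.75);u=np.array([np.cos(a),np.sin(a)]);v=np.array([-u[1],u[0]])
d=o['tool_pos'][:2]-C; print("box frame",d@u,d@v)
im=im.copy()
for p in px("wrist",[np.r_[C+A*u+B*v,46] for A,B in((-75,-50),(75,-50),(75,50),(-75,50))],o): cv2.circle(im,tuple(int(q) for q in p),2,(255,0,0),-1)
cv2.imwrite("pics/w3m.png",im[...,::-1])
E
```

```text
t7.70 [581.  345.4 117.2] yaw 167.95 w13.6
box frame 47.85042617951499 24.344390512094918
```

View pics/w3m.png

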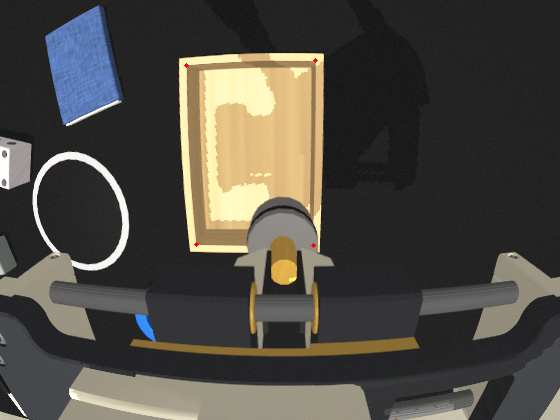

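Predicted inner-rim corners, marked red at (186,65), (315,60), (196,244) and (313,245), sit on the box's inner rim. The plug hangs upright at (283,225) over its corner. Lowering.

>>> {"fn": "arm_command", "kwargs": {"gripper": [10, 10, 10, 10, 10], "dp": [[0, 0, 0.8], [0, 0, 0.8], [0, 0, 0.6], [0, 0, 0.3], [0, 0, 0]], "twist": [0, 0, 0, 0, 0]}}

```text
time: 8.38
tool_pos: [580.9, 345.7, 54.5]
tcp_rot: [3.141, 0.001, 2.932]
contact_force: [-0.7, 0.6, -1.2]
grip_width: 13.4
finger_force: 30.0
```

>>> {"fn": "arm_command", "kwargs": {"gripper": [10, 36, 36, 36, 36], "dp": [[0, 0, 0.05], [0, 0, 0], [0, 0, 0], [0, 0, -1], [0, 0, -1]], "twist": [0, 0, 0, 0, 0]}}

```text
time: 9.0
tool_pos: [580.3, 345.6, 103.2]
tcp_rot: [-3.141, -0.001, 2.932]
contact_force: [0.3, 0.3, 0.9]
grip_width: 35.8
finger_force: 0.0
```

>>> {"fn": "arm_command", "kwargs": {"gripper": [40, 40, 40, 40, 40], "dp": [[0, 0, -1], [0, 0, -1], [-0.477, -0.96, 0], [-0.477, -0.96, 0], [-0.477, -0.96, 0]], "twist": [0, 0, 0, 0, 0]}}

```text
time: 9.62
tool_pos: [600.6, 267.2, 153.0]
tcp_rot: [3.141, 0.0, 2.932]
contact_force: [0.2, 0.5, 0.1]
grip_width: 39.7
finger_force: 0.0
```

>>> {"fn": "arm_command", "kwargs": {"gripper": [40, 40, 40, 40, 40], "dp": [[-0.477, -0.96, 0], [-0.477, -0.96, 0], [-0.477, -0.96, 0], [-0.477, -0.96, 0], [-0.477, -0.96, 0]], "twist": [0, 0, 0, 0, 0]}}

```text
time: 10.25
tool_pos: [634.1, 137.2, 153.0]
tcp_rot: [3.141, 0.0, 2.932]
contact_force: [-0.9, -0.1, 0.7]
grip_width: 40.0
finger_force: 0.0
```

>>> {"fn": "arm_command", "kwargs": {"gripper": [40, 40, 40, 40, 40], "dp": [[-0.477, -0.96, 0], [-0.477, -0.96, 0], [-0.477, -0.96, 0], [-0.477, -0.96, 0], [-0.477, -0.96, 0]], "twist": [0, 0, 0, 0, 0]}}

```text
time: 10.88
tool_pos: [667.4, 7.5, 152.9]
tcp_rot: [3.141, 0.0, 2.932]
contact_force: [0.4, -0.2, 0.3]
grip_width: 39.8
finger_force: 0.0
```

>>> {"fn": "arm_command", "kwargs": {"gripper": [40, 40, 40, 40, 40], "dp": [[-0.477, -0.96, 0], [-0.477, -0.96, 0], [-0.477, -0.96, 0], [-0.477, -0.96, 0], [-0.477, -0.96, 0]], "twist": [0, 0, 0, 0, 0]}}

```text
time: 11.5
tool_pos: [700.9, -123.3, 152.8]
tcp_rot: [3.141, 0.0, 2.932]
contact_force: [0.4, -0.4, 0.9]
grip_width: 40.0
finger_force: 0.0
```

```bash
python3 - <<'E'
from h import *
o,im=snap("wrist","w4"); brief(o); topface(im,o)
o2,t=snap("top","t4")
for c,s,m in blobs(t,*YEL,15):
    if 100<c[1]<300: print(c.round(1),s[4],onz("top",c,60).round(1))
E
```

```text
t11.50 [ 700.9 -123.3  152.8] yaw 167.98 w40.0
blob [184. 156.] [ 18  20 185] all@57 [ 637.4 -198.5] top@74 px [180.4 159. ] [ 638.1 -196.9] rect [array([ 638. , -197.4]), array([ 3.7, 13.4]), np.float64(82.1)]
blob [277. 168.] [ 19  23 353] all@57 [ 666.4 -121.4] top@74 px [276.3 170. ] [ 665. -121.] rect [array([ 664.9, -121.2]), array([14.6, 14.9]), np.float64(77.9)]
blob [206. 306.] [ 14  51 401] all@57 [ 790.  -223.3] top@74 px [204.1 310.9] [ 784.6 -220.3] rect [array([ 783.5, -219.7]), array([ 6.6, 53.7]), np.float64(74.9)]
blob [361. 307.] [ 14  51 399] all@57 [823.8 -66.8] top@74 px [363.4 311. ] [817.4 -67.1] rect [array([816. , -66.9]), array([ 5.8, 53.7]), np.float64(81.3)]
blob [329. 347.] [ 285   24 2593] all@57 [ 870.9 -106.9] top@74 px [330.8 347. ] [ 855.9 -105.2] rect [array([ 856.6, -113.4]), array([322.5,  17. ]), np.float64(78.0)]
[349.5 160.5] 37 [[ 640.6 -203.2]]
[129.2 193.5] 58 [[538.7 380.8]]
[150.3 173.9] 143 [[593.2 328.9]]
[132.2 201.6] 213 [[517.1 371. ]]
[136.5 226.3] 26 [[451.4 354.5]]
[377.9 292.3] 57 [[ 292.6 -271.4]]
```

>>> {"fn": "arm_command", "kwargs": {"gripper": [40, 40, 40, 40, 40], "dp": [[0.71, -0.1, 0.4], [0.7, -0.1, 0.4], [0, 0, 1], [0, 0, 1], [0, 0, 1]], "twist": [0, 0, 0, 0, 0]}}

```text
time: 12.22
tool_pos: [665.0, -118.7, 57.3]
tcp_rot: [3.141, 0.0, 2.932]
contact_force: [-0.0, -0.0, 0.2]
grip_width: 40.0
finger_force: 0.0
```

>>> {"fn": "arm_command", "kwargs": {"gripper": [40, 10, 10, 10, 10], "dp": [[0, 0, 0.45], [0, 0, 0], [0, 0, 0], [0, 0, 0], [0, 0, 0]], "twist": [0, 0, 0, 0, 0]}}

```text
time: 12.85
tool_pos: [665.7, -119.5, 47.8]
tcp_rot: [-3.141, 0.002, 2.932]
contact_force: [0.1, -2.2, 2.9]
grip_width: 13.5
finger_force: 30.0
```

>>> {"fn": "arm_command", "kwargs": {"gripper": [10, 10, 10, 10, 10], "dp": [[0, 0, -1], [0, 0, -1], [0, 0, -1], [0, 0, -1], [0, 0, -0.2]], "twist": [0, 0, 0, 0, 0]}}

```text
time: 13.48
tool_pos: [665.9, -119.3, 153.5]
tcp_rot: [-3.142, 0.003, 2.932]
contact_force: [0.4, 0.4, -1.0]
grip_width: 13.6
finger_force: 30.0
```

>>> {"fn": "arm_command", "kwargs": {"gripper": [10, 10, 10, 10, 10], "dp": [[0.612, 0.97, 0], [0.612, 0.97, 0], [0.612, 0.97, 0], [0.612, 0.97, 0], [0.612, 0.97, 0]], "twist": [0, 0, 0, 0, 0]}}

```text
time: 14.1
tool_pos: [614.4, 16.4, 150.4]
tcp_rot: [3.142, -0.002, 2.932]
contact_force: [-0.3, 0.3, -0.8]
grip_width: 13.5
finger_force: 30.0
```

>>> {"fn": "arm_command", "kwargs": {"gripper": [10, 10, 10, 10, 10], "dp": [[0.612, 0.97, 0], [0.612, 0.97, 0], [0.612, 0.97, 0], [0.612, 0.97, 0], [0.612, 0.97, 0]], "twist": [0, 0, 0, 0, 0]}}

```text
time: 14.72
tool_pos: [564.8, 150.7, 150.5]
tcp_rot: [-3.141, -0.002, 2.932]
contact_force: [1.0, 0.3, -1.5]
grip_width: 13.4
finger_force: 30.0
```

>>> {"fn": "arm_command", "kwargs": {"gripper": [10, 10, 10, 10, 10], "dp": [[0.612, 0.97, 0], [0.612, 0.97, 0], [0.612, 0.97, 0], [0.612, 0.97, 0], [0.612, 0.97, 0]], "twist": [0, 0, 0, 0, 0]}}

```text
time: 15.35
tool_pos: [515.3, 285.1, 150.4]
tcp_rot: [-3.141, -0.002, 2.932]
contact_force: [-0.0, -0.1, -1.3]
grip_width: 13.6
finger_force: 30.0
```

>>> {"fn": "arm_command", "kwargs": {"gripper": [10, 10, 10, 10, 10], "dp": [[0.612, 0.97, 0], [0.612, 0.97, 0], [0.612, 0.97, 0], [0, 0, 0.7], [0, 0, 0.4]], "twist": [0, 0, 0, 0, 0]}}

```text
time: 15.98
tool_pos: [485.4, 364.9, 122.2]
tcp_rot: [-3.14, -0.002, 2.933]
contact_force: [-0.8, -0.9, -1.0]
grip_width: 13.8
finger_force: 30.0
```

```bash
cat >> h.py <<'E'
BC=np.array([529.2,331.3]);BA=np.deg2rad(-11.75);BU=np.array([np.cos(BA),np.sin(BA)]);BV=np.array([-BU[1],BU[0]])
def inbox(p): d=np.array(p)[:2]-BC; return np.round([d@BU,d@BV],1)
E
python3 - <<'E'
from h import *
o,im=snap("wrist","w5"); brief(o); print(inbox(o['tool_pos']))
E
```

```text
t15.97 [485.4 364.9 122.2] yaw 168.02 w13.8
[-49.7  24. ]
```

>>> {"fn": "arm_command", "kwargs": {"gripper": [10, 10, 10, 10, 10], "dp": [[-0.07, 0.02, 0.8], [0, 0, 0.8], [0, 0, 0.7], [0, 0, 0.4], [0, 0, 0]], "twist": [0, 0, 0, 0, 0]}}

```text
time: 16.65
tool_pos: [488.1, 365.0, 56.0]
tcp_rot: [-3.141, -0.001, 2.932]
contact_force: [0.6, 0.2, -0.2]
grip_width: 13.8
finger_force: 30.0
```

```bash
python3 - <<'E'
from h import *
o,im=snap("top","t6")
for nm,a,z in(("block",(331,229),60),("manif",(262,228),60)):
    b=[(c.round(1),s[4],onz("top",c,z).round(1)) for c,s,m in blobs(im,*YEL,8) if np.hypot(*(c-a))<35]; print(nm,b)
E
```

```text
block [(array([332.3, 227.6]), np.int32(40), array([[ 457. , -155.9]]))]
manif [(array([262.2, 227.4]), np.int32(36), array([[454.3,  27.4]]))]
```

>>> {"fn": "arm_command", "kwargs": {"gripper": [10, 36, 36, 36, 36], "dp": [[0, 0, 0.09], [0, 0, 0], [0, 0, 0], [0, 0, -1], [0, 0, -1]], "twist": [0, 0, 0, 0, 0]}}

```text
time: 17.32
tool_pos: [488.3, 365.3, 105.2]
tcp_rot: [3.142, -0.0, 2.932]
contact_force: [0.0, 0.5, 0.5]
grip_width: 36.2
finger_force: 0.0
```

>>> {"fn": "arm_command", "kwargs": {"gripper": [40, 40, 40, 40, 40], "dp": [[0, 0, -1], [0, 0, -1], [-0.208, -0.99, 0], [-0.208, -0.99, 0], [-0.208, -0.99, 0]], "twist": [0, 0, 0, 0, 0]}}

```text
time: 17.95
tool_pos: [488.2, 288.8, 154.9]
tcp_rot: [3.141, 0.001, 2.932]
contact_force: [-0.2, -0.3, 0.6]
grip_width: 40.3
finger_force: 0.0
```

>>> {"fn": "arm_command", "kwargs": {"gripper": [40, 40, 40, 40, 40], "dp": [[-0.208, -0.99, 0], [-0.208, -0.99, 0], [-0.208, -0.99, 0], [-0.208, -0.99, 0], [-0.208, -0.99, 0]], "twist": [0, 0, 0, 0, 0]}}

```text
time: 18.58
tool_pos: [488.0, 162.2, 154.9]
tcp_rot: [3.141, 0.001, 2.932]
contact_force: [0.1, -0.4, 0.5]
grip_width: 39.9
finger_force: 0.0
```

>>> {"fn": "arm_command", "kwargs": {"gripper": [40, 40, 40, 40, 40], "dp": [[-0.208, -0.99, 0], [-0.208, -0.99, 0], [-0.208, -0.99, 0], [-0.208, -0.99, 0], [-0.208, -0.99, 0]], "twist": [0, 0, 0, 0, 0]}}

```text
time: 19.2
tool_pos: [487.7, 35.7, 154.8]
tcp_rot: [3.141, 0.001, 2.932]
contact_force: [-0.1, -0.7, -0.9]
grip_width: 40.1
finger_force: 0.0
```

>>> {"fn": "arm_command", "kwargs": {"gripper": [40, 40, 40, 40, 40], "dp": [[-0.208, -0.99, 0], [0, 0, 0], [0, 0, 0], [0, 0, 0], [0, 0, 0]], "twist": [0, 0.8, 0.8, 0.8, 0.8]}}

```text
time: 19.82
tool_pos: [487.6, 11.2, 154.8]
tcp_rot: [3.141, 0.001, 2.65]
contact_force: [-1.3, -0.3, -0.1]
grip_width: 40.0
finger_force: 0.0
```

```bash
python3 - <<'E'
from h import *
import pickle
o,im=snap("wrist","w7"); brief(o); pickle.dump(o,open("w7.pkl","wb")); topface(im,o)
x,y=[int(q) for q in px("wrist",(454,27,40),o)[0]]; print(x,y)
cv2.imwrite("pics/w7c.png",cv2.resize(im[max(0,y-100):y+100,max(0,x-130):x+130],None,fx=3,fy=3)[...,::-1])
for c,s,m in blobs(im,(0,0,130),(180,60,255),1500):
    if np.hypot(*(c-(x,y)))<60:
        k=max(cv2.findContours(m,0,1)[0],key=len)[:,0]; print(c,s,cv2.minAreaRect(onz("wrist",k,40,o).astype(np.float32)))
E
```

```text
t19.82 [487.6  11.2 154.8] yaw 151.85 w40.0
blob [556.  65.] [ 7 13 75] all@57 [485.1 353. ] top@74 px [556.5  64.6] [480.8 334.5] rect [array([480.2, 334. ]), array([10.2, 14.1]), np.float64(60.3)]
blob [281. 163.] [ 19  24 428] all@57 [453.   27.5] top@74 px [281.  165.5] [452.3  28. ] rect [array([452.7,  27.8]), array([14.7, 14.9]), np.float64(61.8)]
blob [  4. 171.] [ 10  17 120] all@57 [ 295.6 -255.1] top@74 px [  3.5 170.9] [ 302.9 -236.5] rect [array([ 301.9, -237.3]), array([19.3, 15.4]), np.float64(74.7)]
blob [123. 254.] [ 30  32 455] all@57 [ 455.2 -158.8] top@74 px [117.5 259.6] [ 454.7 -156.3] rect [array([ 454.6, -156.4]), array([15.6, 15.8]), np.float64(10.3)]
blob [206. 306.] [ 14  51 402] all@57 [ 546.2 -111.2] top@74 px [203.6 312.1] [ 542.9 -108.1] rect [array([ 541.8, -107.8]), array([ 4.5, 48.2]), np.float64(58.9)]
blob [361. 307.] [ 14  51 396] all@57 [622.7  30.9] top@74 px [363.6 312.1] [618.  32.] rect [array([617. ,  32.6]), array([ 4.7, 48.3]), np.float64(64.8)]
blob [330. 347.] [ 286   24 2588] all@57 [657.3 -20.8] top@74 px [331.  346.9] [643.2 -15.1] rect [array([641.9, -22.8]), array([326.8,  17.2]), np.float64(61.9)]
281 161
[318.81033035 169.42525196] [ 230  130  218  122 7144] ((511.29119873046875, 66.90875244140625), (215.68975830078125, 123.59099578857422), 64.40583801269531)
```

View pics/w7c.png

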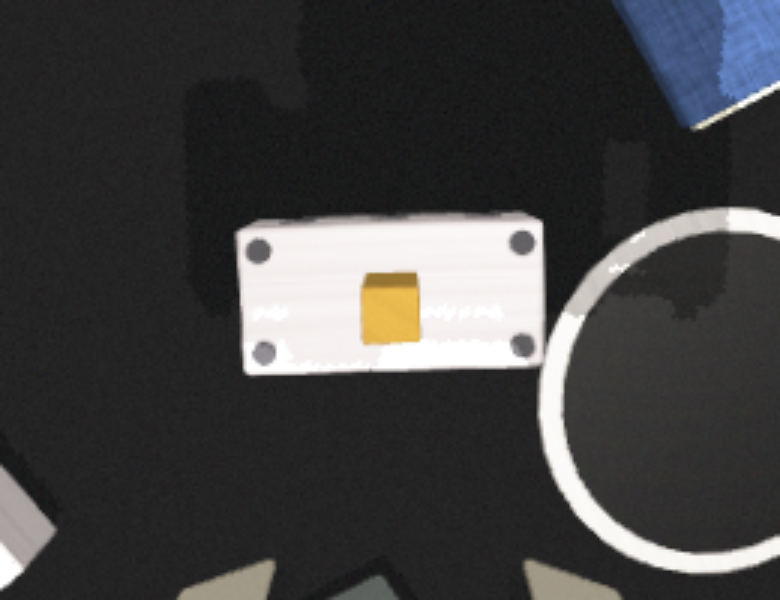

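The manifold fills the crop from (240,215) to (545,372), with its stem at (391,308), clear of the ring. I'll get its angle from the four screw marks.

```bash
python3 - <<'E'
from h import *
import pickle
o=pickle.load(open("w7.pkl","rb"))
S=np.array([(258,250),(522,242),(264,352),(522,345)])/3.+(151,61)
P=onz("wrist",S,40,o); print(P.round(1),P.mean(0).round(1)); d=P[1]-P[0],P[3]-P[2]; print([np.rad2deg(np.arctan2(q[1],q[0])) for q in d],[np.linalg.norm(q) for q in d], [np.rad2deg(np.arctan2(q[1],q[0])) for q in (P[0]-P[2],P[1]-P[3])])
E
```

```text
[[420.5  -0.9]
 [456.3  71.1]
 [449.1 -15.1]
 [485.   56.7]] [452.7  28. ]
[np.float64(63.553590402882875), np.float64(63.426271774309626)] [np.float64(80.38795030899468), np.float64(80.21198659920057)] [np.float64(153.6090737866288), np.float64(153.29441827341847)]
```

>>> {"fn": "arm_command", "kwargs": {"gripper": [40, 40, 40, 40, 40], "dp": [[0, 0, 0.4], [0.78, -0.01, 0.6], [0.77, -0.01, 0.6], [0, 0, 1], [0, 0, 1]], "twist": [-0.33, 0, 0, 0, 0]}}

```text
time: 20.5
tool_pos: [452.3, 28.1, 63.5]
tcp_rot: [3.141, 0.0, 2.684]
contact_force: [0.3, 0.5, -0.4]
grip_width: 39.9
finger_force: 0.0
```

>>> {"fn": "arm_command", "kwargs": {"gripper": [40, 40, 10, 10, 10], "dp": [[0, 0, 0.8], [0, 0, 0], [0, 0, 0], [0, 0, 0], [0, 0, 0]], "twist": [0, 0, 0, 0, 0]}}

```text
time: 21.12
tool_pos: [452.9, 27.8, 45.0]
tcp_rot: [3.141, 0.001, 2.682]
contact_force: [0.3, -1.1, -1.5]
grip_width: 15.4
finger_force: 30.0
```

>>> {"fn": "arm_command", "kwargs": {"gripper": [10, 10, 10, 10, 10], "dp": [[0, 0, -1], [0, 0, -1], [0, 0, -1], [0, 0, -1], [0, 0, -0.2]], "twist": [0, 0, 0, 0, 0]}}

```text
time: 21.75
tool_pos: [453.2, 27.9, 150.6]
tcp_rot: [3.14, 0.003, 2.682]
contact_force: [-0.4, -0.2, -3.4]
grip_width: 15.4
finger_force: 30.0
```

>>> {"fn": "arm_command", "kwargs": {"gripper": [10, 10, 10, 10, 10], "dp": [[0, 0, 0], [0, 0, 0], [0, 0, 0], [0, 0, 0], [0, 0, 0]], "twist": [1, 1, 1, 1, 1]}}

```text
time: 22.38
tool_pos: [451.7, 28.1, 148.2]
tcp_rot: [-3.14, -0.002, 2.242]
contact_force: [-0.8, -0.3, -3.5]
grip_width: 15.2
finger_force: 30.0
```

>>> {"fn": "arm_command", "kwargs": {"gripper": [10, 10, 10, 10, 10], "dp": [[0, 0, 0], [0, 0, 0], [0, 0, 0], [0, 0, 0], [0, 0, 0]], "twist": [1, 1, 1, 1, 1]}}

```text
time: 23.0
tool_pos: [451.7, 28.1, 148.2]
tcp_rot: [-3.14, -0.001, 1.806]
contact_force: [0.6, -0.1, -3.4]
grip_width: 15.3
finger_force: 30.0
```

>>> {"fn": "arm_command", "kwargs": {"gripper": [10, 10, 10, 10, 10], "dp": [[0, 0, 0], [0, 0, 0], [0, 0, 0], [0, 0, 0], [0, 0, 0]], "twist": [1, 1, 1, 1, 1]}}

```text
time: 23.62
tool_pos: [451.7, 28.1, 148.2]
tcp_rot: [-3.14, 0.0, 1.37]
contact_force: [-0.0, 0.0, -2.6]
grip_width: 15.3
finger_force: 30.0
```

>>> {"fn": "arm_command", "kwargs": {"gripper": [10, 10, 10, 10, 10], "dp": [[0.961, -0.034, 0], [0.961, -0.034, 0], [0.961, -0.034, 0], [0.961, -0.034, 0], [0.961, -0.034, 0]], "twist": [0.05, 0, 0, 0, 0]}}

```text
time: 24.25
tool_pos: [471.7, 147.2, 148.1]
tcp_rot: [-3.14, 0.001, 1.368]
contact_force: [0.9, -0.2, -2.8]
grip_width: 15.3
finger_force: 30.0
```

>>> {"fn": "arm_command", "kwargs": {"gripper": [10, 10, 10, 10, 10], "dp": [[0.961, -0.034, 0], [0.961, -0.034, 0], [0.961, -0.034, 0], [0.961, -0.034, 0], [0.961, -0.034, 0]], "twist": [0, 0, 0, 0, 0]}}

```text
time: 24.88
tool_pos: [491.8, 265.5, 147.8]
tcp_rot: [-3.14, 0.001, 1.368]
contact_force: [0.1, -0.3, -3.3]
grip_width: 15.5
finger_force: 30.0
```

>>> {"fn": "arm_command", "kwargs": {"gripper": [10, 10, 10, 10, 10], "dp": [[0.961, -0.034, 0], [0.961, -0.034, 0], [0, 0, 0], [0, 0, 0], [0, 0, 0]], "twist": [0, 0, 0, 0, 0]}}

```text
time: 25.5
tool_pos: [500.2, 311.6, 149.0]
tcp_rot: [-3.141, 0.001, 1.367]
contact_force: [-0.4, -1.0, -3.0]
grip_width: 15.4
finger_force: 30.0
```

```bash
python3 - <<'E'
from h import *
o,im=snap("wrist","w8"); brief(o); print(inbox(o['tool_pos'])); topface(im,o,80)
im=im.copy()
for p in px("wrist",[np.r_[BC+A*BU+B*BV,46] for A,B in((-75,-50),(75,-50),(75,50),(-75,50))],o): cv2.circle(im,tuple(int(q) for q in p),2,(255,0,0),-1)
cv2.imwrite("pics/w8m.png",im[...,::-1])
E
```

```text
t25.50 [500.2 311.6 149. ] yaw 78.34 w15.4
[-24.4 -25.2]
blob [258. 153.] [ 22  23 371] all@57 [486.9 362.6] top@74 px [256.7 154.5] [488.3 364.1] rect [array([488.1, 364.1]), array([14.9, 14.8]), np.float64(77.8)]
blob [372. 154.] [ 27  23 429] all@57 [583.4 343.5] top@74 px [376.4 155.7] [580.8 345.2] rect [array([580.9, 345.2]), array([14.4, 14.6]), np.float64(54.3)]
blob [284. 262.] [  30   50 1437] all@57 [487.8 258.9] top@74 px [283.5 272.3] [488.1 260.4] rect [array([488., 260.]), array([24.8, 25. ]), np.float64(78.4)]
blob [249. 308.] [  8  52 281] all@57 [443.1 214.3] top@74 px [248.1 313.2] [446.8 223.8] rect [array([446.6, 224.3]), array([46.5,  3.2]), np.float64(77.1)]
blob [318. 308.] [  8  52 288] all@57 [511.3 200. ] top@74 px [319.2 312.9] [511.8 210.9] rect [array([511.9, 210.9]), array([46.5,  3.4]), np.float64(79.8)]
blob [293. 348.] [ 289   19 2678] all@57 [476.3 153. ] top@74 px [294.2 347.8] [480.9 172.9] rect [array([461.9, 174.3]), array([ 16.3, 311.9]), np.float64(78.4)]
```

View pics/w8m.png

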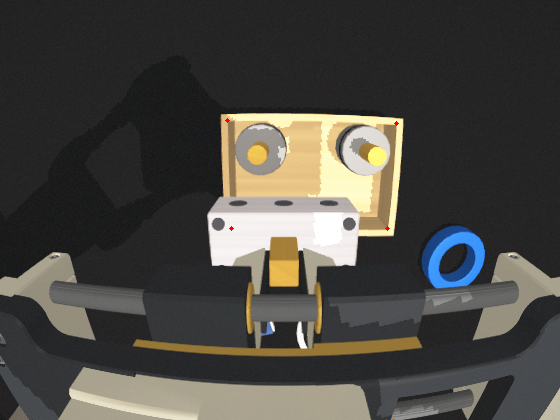

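Both plugs stand upright in the far row at (260,150) and (364,150). The manifold is parallel to the near row. Lowering it.

>>> {"fn": "arm_command", "kwargs": {"gripper": [10, 10, 10, 10, 10], "dp": [[0.02, -0.03, 0.9], [0, 0, 0.9], [0, 0, 0.8], [0, 0, 0.8], [0, 0, 0.4]], "twist": [0, 0, 0, 0, 0]}}

```text
time: 26.18
tool_pos: [499.4, 312.4, 53.5]
tcp_rot: [-3.14, 0.001, 1.367]
contact_force: [-0.0, 0.1, -2.7]
grip_width: 15.5
finger_force: 30.0
```

>>> {"fn": "arm_command", "kwargs": {"gripper": [10, 10, 10, 10, 10], "dp": [[0, 0, 0.05], [0, 0, 0.03], [0, 0, 0], [0, 0, 0], [0, 0, 0]], "twist": [0, 0, 0, 0, 0]}}

```text
time: 26.8
tool_pos: [499.9, 313.2, 52.7]
tcp_rot: [3.141, -0.0, 1.368]
contact_force: [0.4, 0.8, -3.0]
grip_width: 15.6
finger_force: 30.0
```

>>> {"fn": "arm_command", "kwargs": {"gripper": [10, 36, 36, 36, 36], "dp": [[0, 0, 0.07], [0, 0, 0], [0, 0, 0], [0, 0, -1], [0, 0, -1]], "twist": [0, 0, 0, 0, 0]}}

```text
time: 27.42
tool_pos: [499.9, 313.0, 101.2]
tcp_rot: [-3.142, 0.0, 1.368]
contact_force: [0.4, -0.5, -0.7]
grip_width: 35.7
finger_force: 0.0
```

>>> {"fn": "arm_command", "kwargs": {"gripper": [40, 40, 40, 40, 40], "dp": [[0, 0, -1], [0, 0, -1], [-0.957, 0.1215, 0], [-0.957, 0.1215, 0], [-0.957, 0.1215, 0]], "twist": [0, 0, 0, 0, 0]}}

```text
time: 28.05
tool_pos: [494.4, 240.3, 151.0]
tcp_rot: [3.141, -0.0, 1.368]
contact_force: [0.2, -0.3, 0.7]
grip_width: 40.2
finger_force: 0.0
```

>>> {"fn": "arm_command", "kwargs": {"gripper": [40, 40, 40, 40, 40], "dp": [[-0.957, 0.1215, 0], [-0.957, 0.1215, 0], [-0.957, 0.1215, 0], [-0.957, 0.1215, 0], [-0.957, 0.1215, 0]], "twist": [0, 0, 0, 0, 0]}}

```text
time: 28.68
tool_pos: [485.2, 119.9, 150.9]
tcp_rot: [3.141, -0.0, 1.368]
contact_force: [-0.1, 0.7, 0.1]
grip_width: 40.0
finger_force: 0.0
```

>>> {"fn": "arm_command", "kwargs": {"gripper": [40, 40, 40, 40, 40], "dp": [[-0.957, 0.1215, 0], [-0.957, 0.1215, 0], [-0.957, 0.1215, 0], [-0.957, 0.1215, 0], [-0.957, 0.1215, 0]], "twist": [0, 0, 0, 0, 0]}}

```text
time: 29.3
tool_pos: [476.0, -0.4, 151.0]
tcp_rot: [3.141, -0.0, 1.368]
contact_force: [0.5, -0.4, -1.1]
grip_width: 39.8
finger_force: 0.0
```

>>> {"fn": "arm_command", "kwargs": {"gripper": [40, 40, 40, 40, 40], "dp": [[-0.957, 0.1215, 0], [-0.957, 0.1215, 0], [-0.957, 0.1215, 0], [-0.957, 0.1215, 0], [-0.957, 0.1215, 0]], "twist": [0, 0, 0, 0, 0]}}

```text
time: 29.92
tool_pos: [466.7, -120.7, 150.9]
tcp_rot: [3.141, 0.0, 1.368]
contact_force: [0.2, 0.7, -0.9]
grip_width: 40.1
finger_force: 0.0
```

>>> {"fn": "arm_command", "kwargs": {"gripper": [40, 40, 40, 40, 40], "dp": [[-0.957, 0.1215, 0], [-0.957, 0.1215, 0], [-0.957, 0.1215, 0], [0, 0, 0], [0, 0, 0]], "twist": [0, 0, 0, -0.9, -0.9]}}

```text
time: 30.55
tool_pos: [461.1, -192.5, 150.8]
tcp_rot: [3.141, 0.0, 1.527]
contact_force: [0.1, -0.7, -0.2]
grip_width: 40.2
finger_force: 0.0
```

>>> {"fn": "arm_command", "kwargs": {"gripper": [40, 40, 40, 40, 40], "dp": [[0, 0, 0], [0, 0, 0], [0, 0, 0], [0, 0, 0], [0, 0, 0]], "twist": [-0.9, -0.9, -0.8, 0, 0]}}

```text
time: 31.18
tool_pos: [461.2, -192.0, 150.8]
tcp_rot: [3.141, 0.0, 1.751]
contact_force: [0.3, -0.3, -0.2]
grip_width: 40.0
finger_force: 0.0
```

```bash
python3 - <<'E'
from h import *
import pickle
o,im=snap("wrist","w9"); brief(o); pickle.dump(o,open("w9.pkl","wb")); topface(im,o)
o2,t=snap("top","t9")
x,y=[int(q) for q in px("wrist",(455,-156,40),o)[0]]
a=cv2.resize(im[y-80:y+70,x-65:x+65],None,fx=3,fy=3); b=cv2.resize(t[150:250,110:190],(360,450)); print(x,y)
cv2.imwrite("pics/w9c.png",np.hstack([a,b])[...,::-1])
E
```

```text
t31.18 [ 461.2 -192.   150.8] yaw 100.31 w40.0
blob [285. 167.] [ 19  23 415] all@57 [ 455.3 -157.1] top@74 px [285.2 167. ] [ 454.7 -154.3] rect [array([ 454.5, -154.4]), array([14.5, 18. ]), np.float64(10.3)]
blob [109. 248.] [ 27  31 386] all@57 [ 292.2 -267.6] top@74 px [109.6 248.1] [ 301.8 -257.8] rect [array([ 300.9, -259.6]), array([35.1, 20.9]), np.float64(43.4)]
blob [451. 245.] [ 28  26 273] all@57 [ 634.8 -201.8] top@74 px [450.7 245.2] [ 622.5 -196. ] rect [array([ 624.8, -198.1]), array([15.6, 31.5]), np.float64(68.8)]
blob [207. 306.] [ 14  51 383] all@57 [ 401.3 -311.2] top@74 px [204.8 308. ] [ 402.5 -301.5] rect [array([ 402.9, -301.6]), array([ 8.6, 58. ]), np.float64(5.2)]
blob [361. 306.] [ 14  51 384] all@57 [ 557.5 -283.3] top@74 px [362.6 308.4] [ 553.2 -274.7] rect [array([ 552.7, -274.4]), array([ 8.5, 57.9]), np.float64(14.3)]
blob [331. 347.] [ 286   24 2529] all@57 [ 540.1 -341.5] top@74 px [330.8 347. ] [ 534.5 -327.2] rect [array([ 528. , -330.9]), array([321.5,  16.8]), np.float64(10.3)]
285 162
```

View pics/w9c.png

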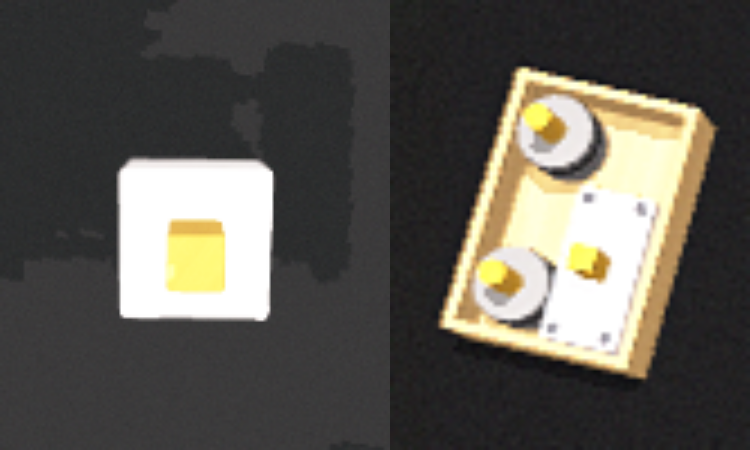

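The left crop shows the silver block square to the gripper with its stem top at (195,263). In the right crop both plugs and the manifold sit flat in the box, with the block's slot free at about (650,140).

>>> {"fn": "arm_command", "kwargs": {"gripper": [40, 40, 40, 40, 40], "dp": [[0.73, 0, 0.4], [0.73, 0, 0.4], [0, 0, 1], [0, 0, 1], [0, 0, 0.9]], "twist": [0, 0, 0, 0, 0]}}

```text
time: 31.9
tool_pos: [454.6, -155.9, 57.4]
tcp_rot: [3.141, 0.0, 1.752]
contact_force: [0.2, 0.2, 0.7]
grip_width: 39.9
finger_force: 0.0
```

>>> {"fn": "arm_command", "kwargs": {"gripper": [40, 40, 10, 10, 10], "dp": [[0, 0, 0.5], [0, 0, 0], [0, 0, 0], [0, 0, 0], [0, 0, 0]], "twist": [0, 0, 0, 0, 0]}}

```text
time: 32.52
tool_pos: [454.9, -156.1, 46.1]
tcp_rot: [3.141, 0.001, 1.752]
contact_force: [0.9, 0.1, 0.9]
grip_width: 15.2
finger_force: 30.1
```

>>> {"fn": "arm_command", "kwargs": {"gripper": [10, 10, 10, 10, 10], "dp": [[0, 0, -1], [0, 0, -1], [0, 0, -1], [0, 0, -1], [0, 0, -0.2]], "twist": [0, 0, 0, 0, 0]}}

```text
time: 33.15
tool_pos: [455.2, -156.3, 151.9]
tcp_rot: [3.139, 0.002, 1.752]
contact_force: [-0.9, -0.7, -2.5]
grip_width: 15.1
finger_force: 30.0
```

>>> {"fn": "arm_command", "kwargs": {"gripper": [10, 10, 10, 10, 10], "dp": [[0, 0, 0], [0, 0, 0], [0, 0, 0], [0, 0, 0], [0, 0, 0]], "twist": [0.9, 0.9, 0.9, 0.9, 0.8]}}

```text
time: 33.78
tool_pos: [453.9, -155.7, 149.5]
tcp_rot: [-3.14, -0.001, 1.366]
contact_force: [-0.1, -0.6, -1.7]
grip_width: 15.4
finger_force: 30.0
```

>>> {"fn": "arm_command", "kwargs": {"gripper": [10, 10, 10, 10, 10], "dp": [[0.984, 0.049, 0], [0.984, 0.049, 0], [0.984, 0.049, 0], [0.984, 0.049, 0], [0.984, 0.049, 0]], "twist": [0, 0, 0, 0, 0]}}

```text
time: 34.4
tool_pos: [484.8, -35.8, 149.5]
tcp_rot: [-3.14, -0.0, 1.368]
contact_force: [-0.7, -0.2, -1.7]
grip_width: 15.1
finger_force: 30.0
```

>>> {"fn": "arm_command", "kwargs": {"gripper": [10, 10, 10, 10, 10], "dp": [[0.984, 0.049, 0], [0.984, 0.049, 0], [0.984, 0.049, 0], [0.984, 0.049, 0], [0.984, 0.049, 0]], "twist": [0, 0, 0, 0, 0]}}

```text
time: 35.02
tool_pos: [515.5, 83.3, 149.4]
tcp_rot: [-3.14, 0.0, 1.368]
contact_force: [-0.4, -0.3, -1.1]
grip_width: 15.4
finger_force: 30.0
```

>>> {"fn": "arm_command", "kwargs": {"gripper": [10, 10, 10, 10, 10], "dp": [[0.984, 0.049, 0], [0.984, 0.049, 0], [0.984, 0.049, 0], [0.984, 0.049, 0], [0.984, 0.049, 0]], "twist": [0, 0, 0, 0, 0]}}

```text
time: 35.65
tool_pos: [546.3, 202.4, 149.2]
tcp_rot: [-3.14, 0.001, 1.368]
contact_force: [0.4, -0.2, -1.9]
grip_width: 14.9
finger_force: 30.0
```

>>> {"fn": "arm_command", "kwargs": {"gripper": [10, 10, 10, 10, 10], "dp": [[0.984, 0.049, 0], [0.984, 0.049, 0], [0.984, 0.049, 0], [0.984, 0.049, 0], [0, 0, 0]], "twist": [0, 0, 0, 0, 0]}}

```text
time: 36.28
tool_pos: [570.8, 298.4, 148.8]
tcp_rot: [-3.14, 0.001, 1.37]
contact_force: [0.7, -0.5, -2.4]
grip_width: 15.2
finger_force: 30.0
```

```bash
python3 - <<'E'
from h import *
o,im=snap("wrist","w10"); brief(o); print(inbox(o['tool_pos'])); topface(im,o,80)
for p in ((488.2,364.1),(580.8,345.2)): print(inbox(p))
cv2.imwrite("pics/w10c.png",cv2.resize(im[70:320,120:460],None,fx=2.2,fy=2.2)[...,::-1])
E
```

```text
t36.27 [570.8 298.4 148.8] yaw 78.49 w15.2
[ 47.4 -23.7]
blob [286. 153.] [ 20  23 308] all@57 [580.2 344.6] top@74 px [285.4 154.8] [580.4 346.1] rect [array([580.4, 345.8]), array([14.9, 13. ]), np.float64(37.5)]
blob [174. 156.] [ 29  23 465] all@57 [484.7 363.5] top@74 px [169.2 157.6] [488.6 364.3] rect [array([488.1, 364.5]), array([15.8, 15.4]), np.float64(83.7)]
blob [200. 209.] [ 27  27 580] all@57 [495.2 311.2] top@74 px [196.3 213.6] [498.7 314. ] rect [array([498.8, 315.7]), array([18.1, 15.6]), np.float64(78.9)]
blob [284. 262.] [  30   49 1406] all@57 [558.7 246.2] top@74 px [284.9 265.8] [561.2 253.3] rect [array([561.4, 257.2]), array([46.2, 24.2]), np.float64(77.5)]
blob [249. 308.] [  8  52 275] all@57 [514.1 201.4] top@74 px [248.4 311.2] [518.5 212.8] rect [array([518.8, 213.5]), array([51.8,  3.6]), np.float64(76.8)]
blob [318. 308.] [  8  52 287] all@57 [582.  187.2] top@74 px [318.8 311.2] [582.6 199.9] rect [array([582.6, 200.1]), array([50.6,  4.2]), np.float64(80.2)]
blob [293. 348.] [ 289   19 2682] all@57 [547.2 140. ] top@74 px [294.3 347.8] [551.9 159.8] rect [array([532.7, 161.2]), array([ 16.3, 311.6]), np.float64(78.6)]
[-46.8  23.8]
[47.7 24.1]
```

View pics/w10c.png

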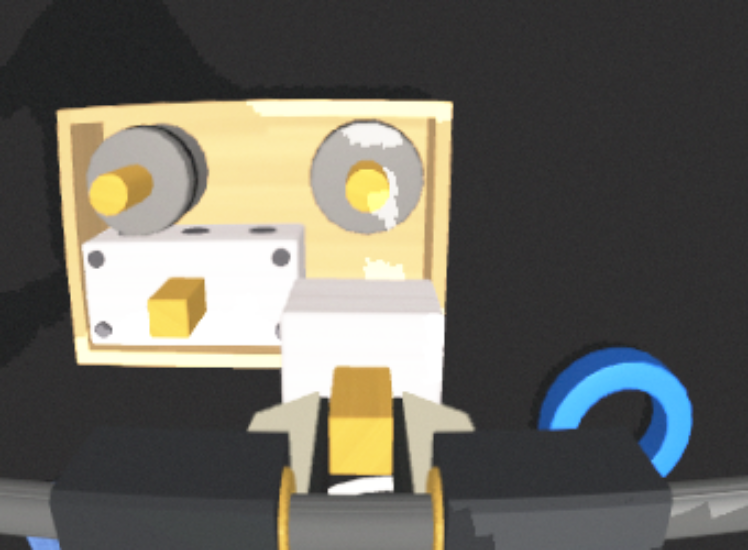

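The block hangs square over the free slot at about (360,340), beside the manifold at (195,290) and under the plug at (367,178). Lowering.

>>> {"fn": "arm_command", "kwargs": {"gripper": [10, 10, 10, 10, 10], "dp": [[-0.04, 0.05, 0.9], [0, 0, 0.9], [0, 0, 0.8], [0, 0, 0.5], [0, 0, 0]], "twist": [0.05, 0, 0, 0, 0]}}

```text
time: 36.95
tool_pos: [571.8, 295.1, 72.0]
tcp_rot: [-3.14, 0.001, 1.363]
contact_force: [0.1, -0.8, -2.6]
grip_width: 15.3
finger_force: 30.0
```

```bash
python3 - <<'E'
from h import *
o=get_obs(); brief(o); print(inbox(o['tool_pos']))
E
```

```text
t36.95 [571.8 295.1  72. ] yaw 78.11 w15.3
[ 49.  -26.8]
```

>>> {"fn": "arm_command", "kwargs": {"gripper": [10, 10, 10, 10, 10], "dp": [[0.07, 0, 0], [0, 0, 0], [0, 0, 0.3], [0, 0, 0.3], [0, 0, 0]], "twist": [0, 0, 0, 0, 0]}}

```text
time: 37.58
tool_pos: [572.1, 297.4, 57.0]
tcp_rot: [-3.14, 0.001, 1.364]
contact_force: [-0.1, 0.4, -1.7]
grip_width: 15.5
finger_force: 30.0
```

```bash
python3 - <<'E'
from h import *
o=get_obs(); brief(o); print(inbox(o['tool_pos']))
E
```

```text
t37.58 [572.1 297.4  57. ] yaw 78.14 w15.5
[ 48.9 -24.5]
```

>>> {"fn": "arm_command", "kwargs": {"gripper": [10, 10, 36, 36, 36], "dp": [[0, 0, 0.17], [0, 0, 0.02], [0, 0, 0], [0, 0, 0], [0, 0, -1]], "twist": [0, 0, 0, 0, 0]}}

```text
time: 38.2
tool_pos: [571.6, 297.2, 77.0]
tcp_rot: [-3.138, 0.002, 1.364]
contact_force: [1.0, -0.1, 1.1]
grip_width: 35.3
finger_force: 0.0
```

>>> {"fn": "arm_command", "kwargs": {"gripper": [36, 36, 36, 36, 36], "dp": [[0, 0, -1], [0, 0, -1], [0, 0, -1], [-0.984, -0.049, 0], [-0.984, -0.049, 0]], "twist": [0, 0, 0, 0, 0]}}

```text
time: 38.83
tool_pos: [560.3, 249.7, 154.1]
tcp_rot: [3.14, -0.001, 1.364]
contact_force: [-0.3, 0.0, 0.4]
grip_width: 35.6
finger_force: 0.0
```

```bash
python3 - <<'E'
from h import *
o,im=snap("wrist","w11"); brief(o); topface(im,o,80)
_,t=snap("top","t11"); _,s=snap("scene","s11")
# drum: brightest top face
def ell(im,n,roi,thr,z):
    x0,y0,x1,y1=roi;m=np.zeros(im.shape[:2],np.uint8);m[y0:y1,x0:x1]=255*(im[y0:y1,x0:x1].min(2)>thr)
    c=max(cv2.findContours(m,0,1)[0],key=cv2.contourArea)[:,0]
    P=onz(n,c,z).astype(np.float32); print(n,thr,cv2.fitEllipse(P),cv2.minEnclosingCircle(P))
for th in(120,180,225,240): ell(t,"top",(380,178,450,245),th,65)
for th in(90,130,160): ell(s,"scene",(60,180,145,245),th,65)
w=cv2.resize(im[60:310,150:440],(638,550)); 
a=np.hstack([cv2.resize(t[175:245,375:445],(400,400)),cv2.resize(s[175:245,65:145],(400,400))]); cv2.imwrite("pics/d11.png",np.vstack([a[:300],cv2.resize(im[60:260,100:460],(800,300))])[...,::-1])
E
```

```text
t38.83 [560.3 249.7 154.1] yaw 78.18 w35.6
blob [286.  93.] [ 19  20 308] all@57 [581.2 346.1] top@74 px [286.   92.5] [580.8 344.8] rect [array([580.8, 344.8]), array([15. , 13.9]), np.float64(78.3)]
blob [173.  98.] [ 29  20 445] all@57 [485.1 365.2] top@74 px [168.1  97.4] [488.2 364. ] rect [array([488.1, 364.1]), array([14. , 14.1]), np.float64(73.9)]
blob [287. 152.] [ 20  23 427] all@57 [571.8 295.4] top@74 px [287.4 153.8] [572.  297.2] rect [array([572.1, 297.4]), array([15.2, 15. ]), np.float64(78.3)]
blob [198. 153.] [ 27  23 529] all@57 [495.3 312.6] top@74 px [193.9 154.4] [498.3 313.3] rect [array([498. , 313.4]), array([15.1, 15.4]), np.float64(80.4)]
blob [213. 307.] [ 13  51 373] all@57 [465.2 157.9] top@74 px [210.7 312.4] [469.7 165.8] rect [array([469.9, 167.1]), array([49. ,  4.1]), np.float64(75.8)]
blob [354. 307.] [ 13  50 383] all@57 [608.3 127.8] top@74 px [356.6 312. ] [607.4 137.3] rect [array([607.4, 136.5]), array([45.7,  4.2]), np.float64(80.6)]
blob [324. 347.] [ 287   23 2617] all@57 [569.1  79.8] top@74 px [325.  347.1] [571.  100.2] rect [array([561
[... 560 characters left out ...]
53125)
top 240 ((519.2759399414062, -371.8470764160156), (105.44950866699219, 106.0024185180664), 134.06214904785156) ((519.1276245117188, -371.91357421875), 54.126739501953125)
scene 90 ((542.1776123046875, -356.5559997558594), (112.55511474609375, 170.660888671875), 129.47393798828125) ((543.2920532226562, -356.07647705078125), 83.90717315673828)
scene 130 ((541.9264526367188, -356.8517150878906), (110.94458770751953, 169.06370544433594), 129.2992401123047) ((542.3590698242188, -355.65521240234375), 82.74832916259766)
scene 160 ((540.2981567382812, -358.2929382324219), (110.76002502441406, 162.67845153808594), 129.22987365722656) ((541.9577026367188, -354.8960876464844), 82.54145050048828)
```

View pics/d11.png

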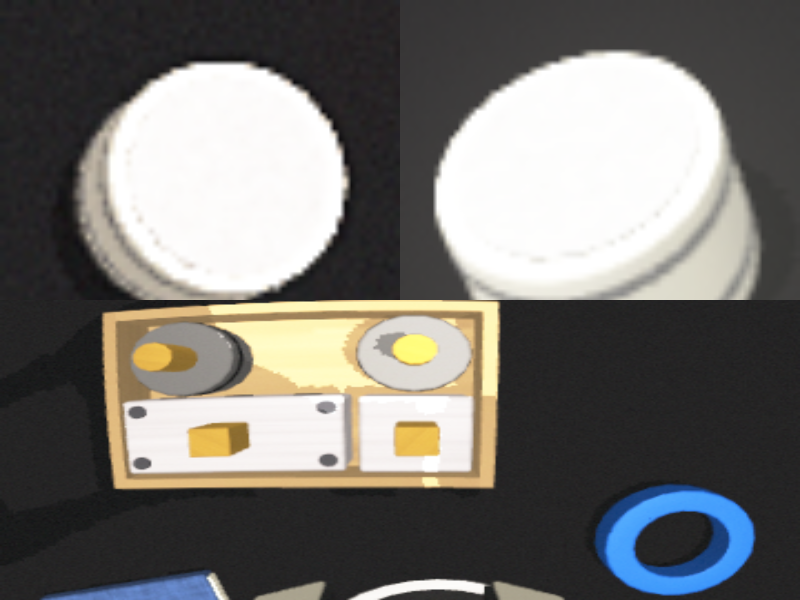

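All four fittings sit flat in the box: plugs at (190,358) and (413,352), manifold (235,440), block (417,437). The drum's top face gives its centre as (519,-372). I'll move behind it for the first push.

>>> {"fn": "arm_command", "kwargs": {"gripper": [36, 36, 36, 36, 36], "dp": [[-0.982, 0.26, 0], [-0.982, 0.26, 0], [-0.982, 0.26, 0], [-0.982, 0.26, 0], [-0.982, 0.26, 0]], "twist": [0, 0, 0, 0, 0]}}

```text
time: 39.6
tool_pos: [567.5, 123.3, 153.6]
tcp_rot: [3.141, -0.001, 1.364]
contact_force: [1.2, 0.1, 0.4]
grip_width: 36.0
finger_force: 0.0
```

>>> {"fn": "arm_command", "kwargs": {"gripper": [60, 60, 60, 60, 60], "dp": [[-0.982, 0.26, 0], [-0.982, 0.26, 0], [-0.982, 0.26, 0], [-0.982, 0.26, 0], [-0.982, 0.26, 0]], "twist": [0, 0, 0, 0, 0]}}

```text
time: 40.22
tool_pos: [574.2, -3.7, 153.6]
tcp_rot: [3.141, -0.001, 1.364]
contact_force: [0.1, 0.4, 0.1]
grip_width: 60.1
finger_force: 0.0
```

>>> {"fn": "arm_command", "kwargs": {"gripper": [60, 60, 60, 60, 60], "dp": [[-0.982, 0.26, 0], [-0.982, 0.26, 0], [-0.982, 0.26, 0], [-0.982, 0.26, 0], [-0.982, 0.26, 0]], "twist": [0, 0, 0, 0, 0]}}

```text
time: 40.85
tool_pos: [581.0, -130.6, 153.5]
tcp_rot: [3.141, -0.0, 1.364]
contact_force: [-0.7, 0.2, 0.3]
grip_width: 59.8
finger_force: 0.0
```

>>> {"fn": "arm_command", "kwargs": {"gripper": [60, 60, 60, 60, 60], "dp": [[-0.982, 0.26, 0], [-0.982, 0.26, 0], [-0.982, 0.26, 0], [-0.982, 0.26, 0], [-0.982, 0.26, 0]], "twist": [0, 0, 0, 0, 0]}}

```text
time: 41.48
tool_pos: [586.8, -258.6, 153.3]
tcp_rot: [3.141, -0.0, 1.364]
contact_force: [0.6, 0.7, 0.5]
grip_width: 60.0
finger_force: 0.0
```

>>> {"fn": "arm_command", "kwargs": {"gripper": [60, 60, 60, 60, 60], "dp": [[-0.982, 0.26, 0], [-0.982, 0.26, 0], [-0.982, 0.26, 0], [-0.982, 0.26, 0], [-0.982, 0.26, 0]], "twist": [0, 0, 0, 0, 0]}}

```text
time: 42.1
tool_pos: [593.1, -385.7, 153.2]
tcp_rot: [3.142, -0.0, 1.363]
contact_force: [0.2, -0.6, -0.2]
grip_width: 59.9
finger_force: 0.0
```

>>> {"fn": "arm_command", "kwargs": {"gripper": [60, 60, 60, 60, 60], "dp": [[-0.982, 0.26, 0], [0, 0, 0], [0, 0, 0], [0, 0, 0], [0, 0, 0]], "twist": [0, -1, -1, -1, -1]}}

```text
time: 42.72
tool_pos: [594.3, -410.3, 153.1]
tcp_rot: [-3.142, -0.0, 1.715]
contact_force: [-0.9, 0.3, 0.6]
grip_width: 59.9
finger_force: 0.0
```

>>> {"fn": "arm_command", "kwargs": {"gripper": [60, 60, 60, 60, 60], "dp": [[0, 0, 0], [0, 0, 0], [0, 0, 0], [0, 0, 0], [0, 0, 0]], "twist": [-1, -1, -1, -1, -1]}}

```text
time: 43.35
tool_pos: [594.3, -410.2, 153.1]
tcp_rot: [3.141, -0.0, 2.152]
contact_force: [-0.5, 0.1, -0.9]
grip_width: 60.0
finger_force: 0.0
```

>>> {"fn": "arm_command", "kwargs": {"gripper": [60, 60, 60, 60, 60], "dp": [[0, 0, 0], [0, 0, 0], [0, 0, 0], [0, 0, 0], [0, 0, 0]], "twist": [-1, -1, -1, -1, -1]}}

```text
time: 43.98
tool_pos: [594.3, -410.3, 153.2]
tcp_rot: [3.141, -0.0, 2.588]
contact_force: [-0.7, 0.2, -0.7]
grip_width: 59.9
finger_force: 0.0
```

```bash
cat >> h.py <<'E'
def drum(n,im,thr,o=None):
    k=cv2.medianBlur((im.min(2)>thr).astype(np.uint8)*255,3)
    for c in cv2.findContours(k,0,1)[0]:
        if cv2.contourArea(c)<900: continue
        P=onz(n,c[:,0],65,o).astype(np.float32)
        if P.shape[0]<10: continue
        e=cv2.fitEllipse(P)
        if 98<e[1][0]<116 and 98<e[1][1]<118: print(n,thr,"drum",np.round(e[0],1),np.round(e[1],1))
E
python3 - <<'E'
from h import *
o,im=snap("wrist","w12"); brief(o); 
for t in(120,150,180,210): drum("wrist",im,t,o)
_,t=snap("top","t12"); drum("top",t,200)
for c in((537,-249,40),(572,-50,40),(519,-372,65)): print(px("wrist",c,o))
E
```

```text
t43.98 [ 594.3 -410.3  153.2] yaw 148.29 w59.9
wrist 120 drum [ 516.7 -371.9] [107.7 107.9]
wrist 150 drum [ 516.7 -371.9] [107.5 107.8]
wrist 180 drum [ 516.6 -371.9] [107.3 107.5]
wrist 210 drum [ 516.5 -371.8] [106.9 107.1]
[[399.44158678  62.77505441]]
[[543.03301361  27.61497142]]
[[274.73562978 110.21110186]]
```

View pics/w12.png

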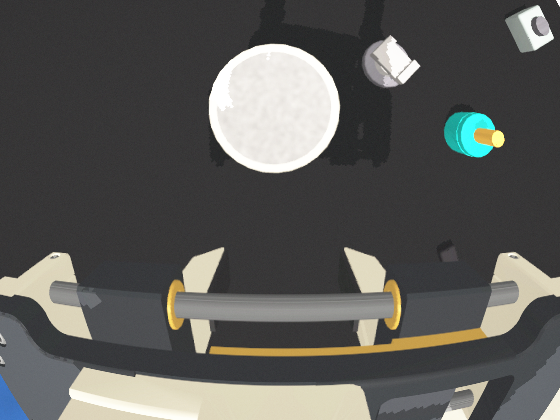

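The wrist view shows the drum's white top centred at (275,108), matching (517,-372) with a diameter of 108. The pipe stand is at (387,62), the turquoise look-alike at (472,135) and the clamp block at (530,28).

>>> {"fn": "arm_command", "kwargs": {"gripper": [60, 60, 60, 60, 60], "dp": [[0, -0.32, 1], [0, 0, 1], [0, 0, 1], [0, 0, 1], [0, 0, 0.9]], "twist": [0, 0, 0, 0, 0]}}

```text
time: 44.7
tool_pos: [590.0, -416.6, 29.7]
tcp_rot: [3.141, -0.0, 2.583]
contact_force: [-0.2, 0.2, -0.6]
grip_width: 60.2
finger_force: 0.0
```

>>> {"fn": "arm_command", "kwargs": {"gripper": [60, 60, 60, 60, 60], "dp": [[0, 0, 0.4], [0, 0, 0.26], [0.4, 0, 0], [0.4, 0, 0], [0.3, 0, 0]], "twist": [0, 0, 0, 0, 0]}}

```text
time: 45.32
tool_pos: [567.1, -402.0, 15.3]
tcp_rot: [-3.141, 0.002, 2.585]
contact_force: [-0.6, -0.3, -0.7]
grip_width: 60.2
finger_force: 0.0
```

>>> {"fn": "arm_command", "kwargs": {"gripper": [60, 60, 60, 60, 60], "dp": [[0.3, 0, 0], [0.3, 0, 0], [0.4, 0, 0], [0.4, 0, 0], [0.4, 0, 0]], "twist": [0, 0, 0, 0, 0]}}

```text
time: 45.95
tool_pos: [529.9, -378.7, 15.3]
tcp_rot: [-3.141, 0.004, 2.585]
contact_force: [4.5, -2.3, -0.8]
grip_width: 60.3
finger_force: 2.6
```

```bash
python3 - <<'E'
from h import *
import pickle
o=get_obs(); brief(o); print(o['contact_force'])
_,t=snap("top","t13")
for th in(180,200,225):drum("top",t,th)
o2=dict(o); o2['tool_pos']=np.array([594.3,-410.3,153.2]); o2['tcp_rot']=np.array([3.141,0,2.588]); print("stand",onz("wrist",(386,63),10,o2),onz("wrist",(531,30),35,o2))
E
```

```text
t45.95 [ 529.9 -378.7   15.3] yaw 148.11 w60.3
[ 4.49022241 -2.28317853 -0.77996422]
stand [[ 532.09411034 -250.30108597]] [[568.99484754 -67.32833041]]
```

>>> {"fn": "arm_command", "kwargs": {"gripper": [60, 60, 60, 60, 60], "dp": [[0.45, 0, 0], [0.45, 0, 0], [0.45, 0, 0], [0.4, 0, 0], [0.3, 0, 0]], "twist": [0, 0, 0, 0, 0]}}

```text
time: 46.62
tool_pos: [486.3, -351.7, 15.2]
tcp_rot: [-3.141, 0.004, 2.585]
contact_force: [5.2, -3.7, -0.4]
grip_width: 60.0
finger_force: 2.6
```

>>> {"fn": "arm_command", "kwargs": {"gripper": [60, 60, 60, 60, 60], "dp": [[0.1, 0, 0], [0, 0, 0], [-0.5, 0, 0], [-0.7, 0, 0], [-0.7, 0, 0]], "twist": [0, 0, 0, 0, 0]}}

```text
time: 47.25
tool_pos: [522.8, -374.0, 13.8]
tcp_rot: [3.141, -0.003, 2.585]
contact_force: [-0.1, -0.6, 0.9]
grip_width: 60.3
finger_force: 0.0
```

```bash
python3 - <<'E'
from h import *
o,im=snap("wrist","w14"); brief(o)
for t in(120,150,180): drum("wrist",im,t,o)
_,t=snap("top","t14")
for th in(180,200,225):drum("top",t,th)
E
```

```text
t47.25 [ 522.8 -374.    13.8] yaw 148.13 w60.3
```

```bash
python3 - <<'E'
from h import *
o=get_obs(); im=cv2.imread("pics/w14.png")[...,::-1].copy(); t=cv2.imread("pics/t14.png")[...,::-1].copy()
for n,I,th in(("wrist",im,120),("wrist",im,90),("top",t,200),("top",t,150)):
    for c in cv2.findContours((I.min(2)>th).astype(np.uint8),0,1)[0]:
        if cv2.contourArea(c)<400: continue
        P=onz(n,c[:,0],65,o).astype(np.float32); print(n,th,cv2.boundingRect(c),cv2.contourArea(c),np.round(cv2.minEnclosingCircle(P)[0],1),np.round(cv2.minEnclosingCircle(P)[1],1))
E
```

```text
wrist 120 (58, 367, 313, 53) 11282.5 [ 593.  -498.7] 127.8
wrist 120 (190, 319, 21, 34) 464.0 [ 523.9 -424.5] 12.1
wrist 120 (481, 252, 79, 85) 2767.5 [ 603.8 -255.9] 37.9
wrist 120 (0, 252, 92, 87) 2968.0 [ 454.2 -503.5] 42.7
wrist 120 (344, 248, 41, 45) 1042.0 [ 532.3 -336.3] 15.5
wrist 120 (183, 248, 41, 45) 1052.5 [ 493.4 -399. ] 15.3
wrist 120 (481, 170, 33, 40) 432.0 [ 533.6 -259.3] 11.3
wrist 120 (451, 128, 50, 71) 1785.0 [ 516.  -265.2] 16.4
wrist 120 (153, 0, 261, 195) 42387.5 [ 436.5 -320.7] 53.9
wrist 90 (445, 381, 43, 39) 564.5 [ 678.9 -321.1] 25.9
wrist 90 (58, 367, 313, 53) 11476.5 [ 591.9 -498.2] 127.9
wrist 90 (174, 298, 220, 55) 5030.5 [ 533.2 -380.3] 55.0
wrist 90 (480, 252, 80, 85) 3356.5 [ 603.7 -255.9] 37.9
wrist 90 (0, 252, 92, 87) 3564.5 [ 453.8 -503.5] 43.1
wrist 90 (344, 247, 42, 46) 1107.0 [ 532.2 -336. ] 15.5
wrist 90 (182, 247, 42, 46) 1110.0 [ 493.  -399.1] 15.7
wrist 90 (426, 124, 88, 87) 4782.0 [ 516.4 -267.6] 25.8
wrist 90 (153, 0, 261, 196) 42502.5 [ 436.6 -320.8] 54.0
top 200 (209, 379, 56, 41) 1144.0 [12.7 78.1] 66.4
top 200 (248, 364, 64, 56) 983.5
[... 354 characters left out ...]
 (445, 144, 49, 47) 1076.5 [ 627.5 -524.3] 65.5
top 200 (21, 0, 531, 15) 3615.0 [1090.1  -29. ] 761.4
top 150 (204, 372, 72, 48) 1851.5 [10.6 70.7] 86.0
top 150 (247, 364, 65, 56) 1116.0 [ 44.1 -20.6] 93.3
top 150 (162, 338, 73, 71) 1630.5 [ 98.6 175.1] 88.5
top 150 (195, 247, 119, 126) 5033.5 [238.3  46.3] 178.9
top 150 (340, 216, 125, 128) 8374.0 [ 329.9 -333.1] 162.4
top 150 (207, 172, 51, 50) 1886.0 [534.9 108. ] 66.7
top 150 (283, 168, 104, 103) 5663.0 [ 482.4 -161.8] 135.6
top 150 (122, 165, 57, 67) 2392.5 [527.7 322.8] 95.3
top 150 (400, 164, 81, 97) 3306.0 [ 505.4 -437.2] 129.4
top 150 (435, 137, 60, 60) 1724.0 [ 629.4 -507.6] 83.5
top 150 (0, 0, 560, 16) 5001.0 [1117.1  -12.5] 806.0
```

>>> {"fn": "arm_command", "kwargs": {"gripper": [60, 60, 60, 60, 60], "dp": [[-0.14, -0.88, 0], [-0.14, -0.88, 0], [-0.14, -0.88, 0], [0, 0, 0], [0, 0, 0]], "twist": [0, 0, 0, 0.97, 0.97]}}

```text
time: 47.98
tool_pos: [496.1, -437.9, 14.3]
tcp_rot: [3.142, -0.0, 2.411]
contact_force: [0.1, -0.4, -0.7]
grip_width: 59.8
finger_force: 0.0
```

>>> {"fn": "arm_command", "kwargs": {"gripper": [60, 60, 60, 60, 60], "dp": [[0, 0, 0], [0, 0, 0], [0, 0, 0], [0, 0, 0], [0, 0, 0]], "twist": [0.97, 0.97, 0.97, 0.97, 0.97]}}

```text
time: 48.6
tool_pos: [496.4, -437.5, 14.4]
tcp_rot: [-3.142, -0.0, 1.989]
contact_force: [0.4, 0.1, 0.2]
grip_width: 60.0
finger_force: 0.0
```

>>> {"fn": "arm_command", "kwargs": {"gripper": [60, 60, 60, 60, 60], "dp": [[0, 0, 0], [0, 0, 0], [0, 0, 0], [0, 0, 0], [0, 0, 0]], "twist": [0.97, 0.97, 0.97, 0.97, 0.97]}}

```text
time: 49.22
tool_pos: [496.4, -437.6, 14.4]
tcp_rot: [-3.141, -0.0, 1.566]
contact_force: [-0.0, 0.4, 0.3]
grip_width: 60.0
finger_force: 0.0
```

>>> {"fn": "arm_command", "kwargs": {"gripper": [60, 60, 60, 60, 60], "dp": [[0, -0.8, 0], [0, -0.8, 0], [0, -0.8, 0], [0, 0, 0], [0, 0, 0]], "twist": [0, 0, 0, 0, 0]}}

```text
time: 49.85
tool_pos: [437.7, -437.0, 14.6]
tcp_rot: [3.141, 0.0, 1.569]
contact_force: [-0.4, -0.7, -0.4]
grip_width: 59.9
finger_force: 0.0
```

```bash
cat >> h.py <<'E'
def drumw(im,o,th=120):
    for c in cv2.findContours((im.min(2)>th).astype(np.uint8),0,1)[0]:
        if cv2.contourArea(c)<6000: continue
        k,r=cv2.minEnclosingCircle(onz("wrist",c[:,0],65,o).astype(np.float32))
        if 45<r<62: print("drumw",np.round(k,1),round(r,1),cv2.boundingRect(c))
E
python3 - <<'E'
from h import *
o,im=snap("wrist","w15"); brief(o); drumw(im,o); drumw(im,o,90)
E
```

```text
t49.85 [ 437.7 -437.    14.6] yaw 89.88 w59.9
drumw [ 435.7 -320.5] 54.0 (153, 0, 259, 159)
drumw [ 435.7 -320.5] 54.0 (152, 0, 260, 160)
```

>>> {"fn": "arm_command", "kwargs": {"gripper": [60, 60, 60, 60, 60], "dp": [[0.9, -0.04, 0], [0.9, 0, 0], [0.3, 0, 0], [0.3, 0, 0], [0.3, 0, 0]], "twist": [0, 0, 0, 0, 0]}}

```text
time: 50.52
tool_pos: [437.1, -370.1, 14.6]
tcp_rot: [3.14, 0.003, 1.57]
contact_force: [0.1, -4.2, -1.8]
grip_width: 60.1
finger_force: 2.3
```

>>> {"fn": "arm_command", "kwargs": {"gripper": [60, 60, 60, 60, 60], "dp": [[0.4, 0, 0], [0.5, 0, 0], [0.6, 0, 0], [0.6, 0, 0], [0.6, 0, 0]], "twist": [0, 0, 0, 0, 0]}}

```text
time: 51.15
tool_pos: [436.7, -300.6, 14.5]
tcp_rot: [3.141, 0.0, 1.57]
contact_force: [-0.1, -4.9, -0.3]
grip_width: 59.9
finger_force: 2.5
```

```bash
python3 - <<'E'
from h import *
o,im=snap("wrist","w16"); brief(o); print(o['contact_force'].round(1)); drumw(im,o); drumw(im,o,150)
E
```

```text
t51.15 [ 436.7 -300.6   14.5] yaw 89.93 w59.9
[-0.1 -4.9 -0.3]
drumw [ 435.4 -244.3] 54.0 (159, 43, 251, 247)
```

>>> {"fn": "arm_command", "kwargs": {"gripper": [60, 60, 60, 60, 60], "dp": [[0.5, 0, 0], [0.6, 0, 0], [0.6, 0, 0], [0.6, 0, 0], [0.6, 0, 0]], "twist": [0, 0, 0, 0, 0]}}

```text
time: 51.82
tool_pos: [436.7, -227.9, 14.4]
tcp_rot: [3.141, 0.0, 1.57]
contact_force: [-0.1, -5.4, -1.0]
grip_width: 60.1
finger_force: 2.3
```

>>> {"fn": "arm_command", "kwargs": {"gripper": [60, 60, 60, 60, 60], "dp": [[0.6, 0, 0], [0.6, 0, 0], [0.6, 0, 0], [0.6, 0, 0], [0.6, 0, 0]], "twist": [0, 0, 0, 0, 0]}}

```text
time: 52.45
tool_pos: [436.6, -152.8, 14.4]
tcp_rot: [-3.141, -0.0, 1.57]
contact_force: [0.5, -6.1, -1.0]
grip_width: 60.3
finger_force: 2.4
```

>>> {"fn": "arm_command", "kwargs": {"gripper": [60, 60, 60, 60, 60], "dp": [[0.6, 0, 0], [0.6, 0, 0], [0.5, 0, 0], [0.3, 0, 0], [0.2, 0, 0]], "twist": [0, 0, 0, 0, 0]}}

```text
time: 53.08
tool_pos: [436.6, -98.2, 14.4]
tcp_rot: [-3.141, 0.0, 1.57]
contact_force: [-0.9, -4.8, -0.4]
grip_width: 60.2
finger_force: 2.5
```

>>> {"fn": "arm_command", "kwargs": {"gripper": [60, 60, 60, 60, 60], "dp": [[0.1, 0, 0], [0, 0, 0], [-0.5, 0, 0], [-0.9, 0, 0], [-0.9, 0, 0]], "twist": [0, 0, 0, 0, 0]}}

```text
time: 53.7
tool_pos: [436.4, -154.4, 14.2]
tcp_rot: [-3.141, -0.001, 1.57]
contact_force: [1.2, -0.2, 0.3]
grip_width: 59.9
finger_force: 0.0
```

```bash
python3 - <<'E'
from h import *
o,im=snap("wrist","w17"); brief(o); print(o['contact_force'].round(1)); drumw(im,o); drumw(im,o,150)
cv2.imwrite("pics/w17s.png",im[...,::-1])
# clamp block and ring positions from here
for c,s,m in blobs(im,(0,0,90),(180,80,255),300):
    k=max(cv2.findContours(m,0,1)[0],key=len)[:,0]; print(c.round(),s,[np.round(q,1) for q in cv2.minAreaRect(onz("wrist",k,30,o).astype(np.float32))])
E
```

```text
t53.70 [ 436.4 -154.4   14.2] yaw 89.93 w59.9
[ 1.2 -0.2  0.3]
drumw [435.5 -39.9] 54.0 (155, 0, 260, 165)
drumw [435.4 -39.9] 53.9 (155, 0, 259, 164)
[284.  72.] [  155     0   260   165 35895] [array([435.7, -53.4]), array([ 91.6, 136.2]), np.float64(90.0)]
[503.  91.] [ 461   49   74   82 4148] [array([562.3, -50. ]), array([58. , 45.4]), np.float64(1.6)]
[201. 271.] [ 182  247   42   46 1185] [array([ 385.9, -159.6]), array([38.4, 18.2]), np.float64(65.0)]
[366. 271.] [ 344  247   42   46 1182] [array([ 484.6, -159.7]), array([18.4, 37.9]), np.float64(24.0)]
[ 51. 293.] [   0  252   92   88 3620] [array([ 243.6, -188.3]), array([73.3, 97.3]), np.float64(87.6)]
[515. 292.] [ 480  252   80   85 3418] [array([ 620.7, -187.8]), array([84.1, 74. ]), np.float64(4.3)]
[283. 316.] [ 174  299  220   54 4546] [array([ 435.7, -200.8]), array([139.8,  42.7]), np.float64(3.4)]
[207. 400.] [   58   367   313    53 11815] [array([ 339.4, -292.5]), array([325.8,  87.7]), np.float64(10.1)]
[468. 398.] [446 381  42  39 591] [array([ 597.7, -308.8]), array([34.5, 57.3]), np.float64(0.6)]
```

View pics/w17s.png

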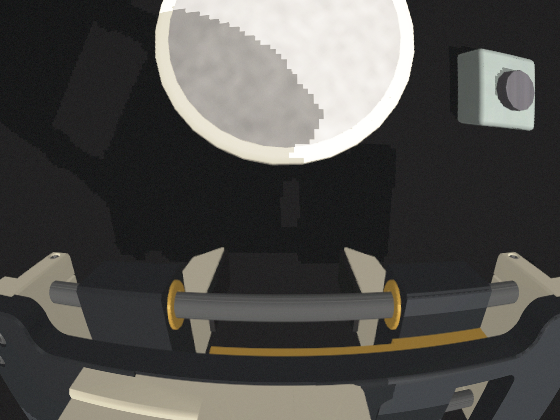

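The drum is centred near (285,35), measured at (436,-40). The clamp block at (500,90) is well clear on the right. I'll turn and line up for the last leg towards the ring at (546.5,115.5).

>>> {"fn": "arm_command", "kwargs": {"gripper": [60, 60, 60, 60, 60], "dp": [[0, 0, 0], [0, 0, 0], [0, 0, 0], [0, 0, 0], [0, 0, 0]], "twist": [0.9, 0.9, 0.9, 0.9, 0.9]}}

```text
time: 54.38
tool_pos: [436.3, -153.6, 14.2]
tcp_rot: [-3.14, -0.001, 1.174]
contact_force: [0.1, -0.4, 1.6]
grip_width: 59.7
finger_force: 0.0
```

>>> {"fn": "arm_command", "kwargs": {"gripper": [60, 60, 60, 60, 60], "dp": [[0, 0, 0], [0, 0, 0], [0, 0, 0], [0, 0, 0], [0, 0, 0]], "twist": [0.9, 0.9, 0.78, 0, 0]}}

```text
time: 55.0
tool_pos: [436.5, -153.6, 14.3]
tcp_rot: [-3.141, -0.0, 0.953]
contact_force: [-0.0, 0.5, 0.1]
grip_width: 59.8
finger_force: 0.0
```

>>> {"fn": "arm_command", "kwargs": {"gripper": [60, 60, 60, 60, 60], "dp": [[-0.03, -0.9, 0], [-0.03, -0.9, 0], [-0.03, -0.9, 0], [0, 0, 0], [0, 0, 0]], "twist": [0, 0, 0, 0, 0]}}

```text
time: 55.62
tool_pos: [381.7, -117.0, 14.6]
tcp_rot: [3.14, -0.0, 0.952]
contact_force: [-0.4, -0.1, 0.5]
grip_width: 60.0
finger_force: 0.0
```

```bash
cat >> h.py <<'E'
def aim(o,c,G=np.array([546.5,115.5])):
    y=o['tcp_rot'][2]; h=np.array([np.cos(y),np.sin(y)]);s=np.array([np.sin(y),-np.cos(y)]); p=o['tool_pos'][:2]; c=np.array(c)
    print("drum rel tool",np.round([(c-p)@h,(c-p)@s],1),"goal rel drum",np.round([(G-c)@h,(G-c)@s],1),"bearing %.1f"%np.rad2deg(np.arctan2(*(G-c)[::-1])))
E
python3 - <<'E'
from h import *
o,im=snap("wrist","w18"); brief(o); drumw(im,o); drumw(im,o,150); aim(o,(435.6,-39.9))
E
```

```text
t55.62 [ 381.7 -117.    14.6] yaw 54.55 w60.0
drumw [435.4 -39.7] 54.0 (156, 0, 259, 210)
drumw [435.4 -39.5] 53.9 (156, 0, 259, 210)
drum rel tool [94.1 -0.8] goal rel drum [190.9   0.2] bearing 54.5
```

>>> {"fn": "arm_command", "kwargs": {"gripper": [60, 60, 60, 60, 60], "dp": [[0.6, -0.03, 0], [0.5, 0, 0], [0.3, 0, 0], [0.3, 0, 0], [0.3, 0, 0]], "twist": [0, 0, 0, 0, 0]}}

```text
time: 56.3
tool_pos: [409.0, -75.3, 14.3]
tcp_rot: [-3.141, 0.001, 0.952]
contact_force: [-3.3, -4.8, 1.3]
grip_width: 60.2
finger_force: 2.9
```

>>> {"fn": "arm_command", "kwargs": {"gripper": [60, 60, 60, 60, 60], "dp": [[0.4, 0, 0], [0.5, 0, 0], [0.6, 0, 0], [0.6, 0, 0], [0.6, 0, 0]], "twist": [0, 0, 0, 0, 0]}}

```text
time: 56.92
tool_pos: [447.1, -20.1, 14.3]
tcp_rot: [-3.14, 0.002, 0.952]
contact_force: [-4.6, -6.8, 2.4]
grip_width: 60.5
finger_force: 3.6
```

>>> {"fn": "arm_command", "kwargs": {"gripper": [60, 60, 60, 60, 60], "dp": [[0.6, 0, 0], [0.6, 0, 0], [0.6, 0, 0], [0.6, 0, 0], [0.5, 0, 0]], "twist": [0, 0, 0, 0, 0]}}

```text
time: 57.55
tool_pos: [488.9, 38.7, 14.2]
tcp_rot: [-3.14, 0.003, 0.952]
contact_force: [-4.9, -7.1, 3.7]
grip_width: 59.8
finger_force: 4.1
```

>>> {"fn": "arm_command", "kwargs": {"gripper": [60, 60, 60, 60, 60], "dp": [[0.4, 0, 0], [0.3, 0, 0], [0.2, 0, 0], [0, 0, 0], [0, 0, 0]], "twist": [0, 0, 0, 0, 0]}}

```text
time: 58.18
tool_pos: [502.1, 57.2, 14.2]
tcp_rot: [-3.14, 0.001, 0.952]
contact_force: [-4.2, -2.9, 2.9]
grip_width: 60.0
finger_force: 2.7
```

```bash
python3 - <<'E'
from h import *
o,im=snap("wrist","w19"); brief(o); drumw(im,o); drumw(im,o,150)
y=o['tcp_rot'][2]; aim(o,o['tool_pos'][:2]+55.6*np.array([np.cos(y),np.sin(y)]))
E
```

```text
t58.17 [502.1  57.2  14.2] yaw 54.55 w60.0
drumw [538.3 108. ] 60.7 (158, 11, 252, 279)
drum rel tool [55.6  0. ] goal rel drum [17.7  2.4] bearing 46.9
```

>>> {"fn": "arm_command", "kwargs": {"gripper": [60, 60, 60, 60, 60], "dp": [[0.2, 0.03, 0], [0.2, 0.03, 0], [0.2, 0.03, 0], [0.1, 0, 0], [0, 0, 0]], "twist": [0, 0, 0, 0, 0]}}

```text
time: 58.85
tool_pos: [513.9, 69.8, 14.2]
tcp_rot: [-3.14, 0.002, 0.952]
contact_force: [-5.0, -5.2, 3.6]
grip_width: 60.0
finger_force: 3.6
```

>>> {"fn": "arm_command", "kwargs": {"gripper": [60, 60, 60, 60, 60], "dp": [[-0.2, 0, 0], [-0.5, 0, 0], [-0.8, 0, 0], [-0.8, 0, 0], [-0.8, 0, 0]], "twist": [0, 0, 0, 0, 0]}}

```text
time: 59.48
tool_pos: [469.1, 5.7, 14.4]
tcp_rot: [-3.142, -0.0, 0.951]
contact_force: [-0.8, -0.2, 0.4]
grip_width: 60.0
finger_force: 0.0
```

>>> {"fn": "arm_command", "kwargs": {"gripper": [60, 60, 60, 60, 60], "dp": [[0, 0, -1], [0, 0, -1], [0, 0, -1], [0, 0, -1], [0, 0, -1]], "twist": [0, 0, 0, 0, 0]}}

```text
time: 60.1
tool_pos: [469.4, 6.1, 140.1]
tcp_rot: [-3.141, -0.0, 0.951]
contact_force: [0.4, 0.2, 0.8]
grip_width: 60.2
finger_force: 0.0
```

```bash
python3 - <<'E'
from h import *
o,im=snap("wrist","w20"); brief(o)
for th in(120,150,180,210): drum("wrist",im,th,o); drumw(im,o,th)
_,t=snap("top","t20")
def mk(n,I):
    I=I.copy(); a=np.linspace(0,2*np.pi,60); 
    for P,z,r,col in(((546.5,115.5),0,62,(255,0,0)),((546.5,115.5),0,70,(0,255,0))):
        for p in px(n,np.c_[P[0]+r*np.cos(a),P[1]+r*np.sin(a),0*a+z],o): cv2.circle(I,tuple(int(round(q)) for q in p),0,col,-1)
    return I
w=mk("wrist",im); x,y=[int(q) for q in px("wrist",(546.5,115.5,0),o)[0]]; print(x,y)
A=cv2.resize(w[max(0,y-110):y+110,max(0,x-110):x+110],(400,400)); B=cv2.resize(t[135:275,110:250],(400,400),interpolation=cv2.INTER_CUBIC)
cv2.imwrite("pics/end.png",np.hstack([A,B])[...,::-1])
E
```

```text
t60.10 [469.4   6.1 140.1] yaw 54.48 w60.2
wrist 120 drum [539.9 107.7] [110.3 114.1]
drumw [540.8 110.2] 59.0 (213, 0, 143, 130)
wrist 150 drum [539.9 107.7] [110.2 113.9]
drumw [540.6 110.2] 59.0 (213, 0, 143, 130)
wrist 180 drum [540.  107.7] [110.1 113.6]
drumw [540.8 110.2] 58.8 (213, 0, 143, 130)
wrist 210 drum [541.4 109.6] [105.8 111.2]
drumw [540.9 110.1] 58.7 (214, 0, 142, 130)
284 59
```

View pics/end.png

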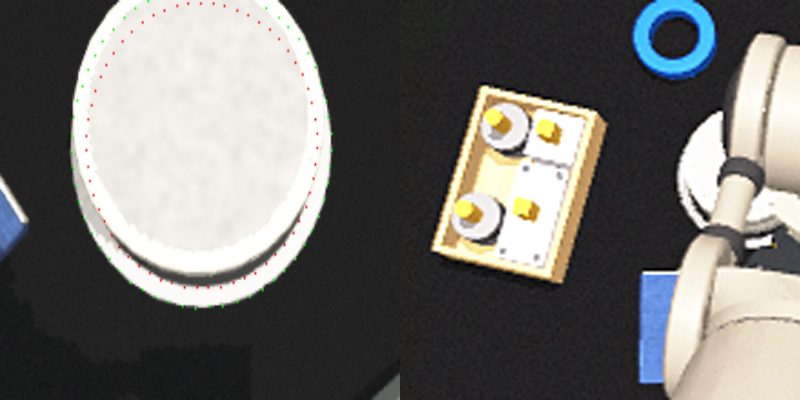

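In the left crop the predicted ring, green outer and red inner dots, coincides with the visible ring, and the drum stands within it. The right crop shows the box with all four fittings. I'll clear the arm away for a clean measurement.

>>> {"fn": "arm_command", "kwargs": {"gripper": [60, 60, 60, 60, 60], "dp": [[-0.6, 0.6, -0.3], [-0.8, 0.8, 0], [-0.8, 0.8, 0], [-0.8, 0.8, 0], [-0.8, 0.8, 0]], "twist": [0, 0, 0, 0, 0]}}

```text
time: 60.82
tool_pos: [491.4, -126.7, 145.6]
tcp_rot: [-3.14, 0.0, 0.951]
contact_force: [0.7, 0.1, -0.8]
grip_width: 60.4
finger_force: 0.0
```

>>> {"fn": "arm_command", "kwargs": {"gripper": [60, 60, 60, 60, 60], "dp": [[-0.5, 0.9, 0], [-0.5, 0.9, 0], [-0.5, 0.9, 0], [-0.5, 0.9, 0], [0, 0, 0]], "twist": [0, 0, 0, 0, 0]}}

```text
time: 61.45
tool_pos: [536.0, -220.0, 145.2]
tcp_rot: [-3.14, 0.0, 0.95]
contact_force: [-0.2, -0.1, -0.9]
grip_width: 59.6
finger_force: 0.0
```

```bash
python3 - <<'E'
from h import *
o=get_obs(); brief(o)
_,t=snap("top","t21"); _,s=snap("scene","s21")
import sys
def cont(I,n,roi,lo,z):
    x0,y0,x1,y1=roi;m=np.zeros(I.shape[:2],np.uint8);m[y0:y1,x0:x1]=255*(I[y0:y1,x0:x1].min(2)>lo)
    m=cv2.morphologyEx(m,cv2.MORPH_OPEN,np.ones((9,9),np.uint8))
    c=max(cv2.findContours(m,0,1)[0],key=cv2.contourArea)[:,0]; P=onz(n,c,z).astype(np.float32)
    print(n,lo,[np.round(q,1) for q in cv2.fitEllipse(P)],np.round(cv2.minEnclosingCircle(P)[0],1),round(cv2.minEnclosingCircle(P)[1],1))
for lo in(150,200,225,240): cont(t,"top",(190,160,275,235),lo,65)
for lo in(150,190,220): cont(s,"scene",(280,200,400,300),lo,65)
r=[int(q) for q in px("top",(546.5,115.5,0))[0]]; print(r)
# brightness profile along rows through the ring centre in the top view: left side and right side
g=t.min(2)
for v in(r[1]-4,r[1],r[1]+4): print(g[v,r[0]-34:r[0]+36].tolist())
print(g[r[1]-34:r[1]+34,r[0]].tolist())
E
```

```text
t61.45 [ 536.  -220.   145.2] yaw 54.41 w59.6
top 150 [array([546.8, 114.9]), array([106.9, 112.7]), np.float64(24.1)] [550.5 117.2] 60.3
top 200 [array([547.6, 114.6]), array([105.3, 110.2]), np.float64(28.2)] [551.1 115.8] 58.3
top 225 [array([549.3, 114.5]), array([101.2, 110.1]), np.float64(17.0)] [551.1 114.8] 57.5
top 240 [array([551.2, 114.4]), array([ 97.5, 107.5]), np.float64(16.8)] [550.9 113.2] 56.4
scene 150 [array([557.7, 113.1]), array([108.3, 131. ]), np.float64(87.3)] [565.  118.9] 71.8
scene 190 [array([551.9, 112.7]), array([107. , 114.5]), np.float64(78.3)] [550.5 115.4] 60.2
scene 220 [array([545.3, 112.6]), array([ 97.4, 109.5]), np.float64(5.2)] [545.4 112.3] 56.6
[232, 197]
[29, 32, 35, 32, 31, 30, 30, 28, 26, 100, 255, 255, 255, 255, 243, 248, 250, 250, 249, 250, 250, 249, 247, 248, 249, 249, 249, 247, 246, 248, 249, 248, 248, 248, 248, 248, 250, 251, 248, 249, 250, 251, 250, 249, 248, 247, 247, 246, 248, 252, 255, 255, 255, 128, 88, 64, 185, 255, 255, 244, 13, 32, 28, 31, 28, 27, 31, 28, 35, 24]
[35, 33, 28, 28, 35, 32, 29, 28, 37, 172, 255, 228, 253, 255, 25
[... 219 characters left out ...]
, 255, 7, 32, 29, 27, 34, 31, 28, 31, 34, 29]
[35, 35, 30, 29, 36, 28, 32, 32, 20, 137, 255, 224, 212, 112, 255, 255, 255, 245, 250, 249, 249, 249, 248, 245, 246, 248, 248, 248, 248, 247, 246, 249, 249, 248, 249, 250, 251, 249, 249, 249, 248, 249, 247, 248, 249, 248, 251, 255, 255, 255, 236, 155, 171, 164, 49, 62, 183, 255, 255, 172, 15, 28, 32, 35, 32, 30, 30, 32, 30, 29]
[28, 30, 31, 36, 29, 33, 33, 26, 15, 202, 255, 255, 246, 246, 248, 247, 249, 248, 250, 248, 245, 247, 247, 245, 249, 247, 248, 249, 248, 247, 248, 250, 251, 250, 246, 248, 248, 247, 249, 250, 250, 250, 249, 248, 249, 248, 250, 255, 255, 156, 114, 158, 143, 79, 31, 82, 233, 255, 197, 21, 23, 28, 37, 136, 141, 150, 156, 162]
```

```bash
python3 - <<'E'
from h import *
a=cv2.imread("pics/t20.png")[160:240,118:190].astype(int); b=capture("top")[...,::-1][160:240,118:190].astype(int)
d=abs(a-b).max(2); print("changed px in box:",(d>80).sum())
if (d>80).sum()<60: print(close_job())
E
```

```text
changed px in box: 26
the job is handed in; nothing more can be done
None
```

The job is handed in: all four fittings present (two plugs, one block, the manifold) stand flat in the plywood box, and the drum stands inside the ring, within about 3 mm of its centre by the last picture.

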